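Pack the model storeys and set the tray's stop

TASK

Pack all the tower storeys that lie on the desk into the notched tray for carrying: take the paint jar out of the tray and stand it on the cork coaster, lift the stop out of its notch to make room, and stand the storeys upright on the lane floor in one row, 50 mm width across the lane, between the fixed end and the stop. The stop must finally sit fully home in the notch that just holds them, the one closest to the fixed end that leaves room for this set packed together. Leave the bowls where they are.

Things in the scene. Friction and masses are not known exactly. Their poses are not given: they have to be found in the camera images.
- tray: Fixed grey packing tray: a straight open-topped lane. Origin: desk height, mid-width, at the inner face of its fixed end (end wall 30 mm high); y runs along the lane away from that end, x across, z up. Lane floor 4 mm above the desk, 322 mm long, far end open; 56 mm wide between two side walls 8 mm thick, tops 18 mm above the desk.
- tray_notch1 (a point): Centre of the first pair of facing notches in the side walls, at lane floor height, mid-lane; axes as the tray's. Notch k = 1 to 8 is 15 mm long, open at the top, centred at y = 34k+8 mm in the tray's frame (this one at 42 mm, pitch 34 mm), its bottom 8 mm above the desk; solid teeth between, up to 18 mm.
- stop: Loose dark steel stop, 200 g: front plate 50 mm wide, 44 mm tall, on a foot. Origin: underside, at the middle of its ears; axes as the tray's. Front face at y = -5 mm; foot 5 mm thick, y = -5 to +41 mm. Ears to x = +/-39 mm, y = -5 to +5, z = 5.5 to 13: seated, they lie in a pair of notches and the foot is on the lane floor. Starts in notch 2. Lift it 9 mm or more to clear the teeth.
- stop_grip (a point): Middle of the top of the stop's black grip block: y = +32 mm, z = 46 mm in the stop's frame; the block is 40 mm across (x), 14 mm along y and reaches down to the foot.
- short1: Building-model storey standing on the desk: heavy white plinth with white columns round a brown core and a flat brick-red roof; 50 mm wide (own x), 31 mm long (own y), 38 mm tall, solid, about 60 g. Origin: centre of the underside, z up; flat sides to grip; a half turn makes no difference. May be absent (None from the start).
- short2: Building-model storey standing on the desk: heavy white plinth with white columns round a brown core and a flat brick-red roof; 50 mm wide (own x), 31 mm long (own y), 38 mm tall, solid, about 60 g. Origin: centre of the underside, z up; flat sides to grip; a half turn makes no difference. May be absent (None from the start).
- short3: Building-model storey standing on the desk: heavy white plinth with white columns round a brown core and a flat brick-red roof; 50 mm wide (own x), 31 mm long (own y), 38 mm tall, solid, about 60 g. Origin: centre of the underside, z up; flat sides to grip; a half turn makes no difference. May be absent (None from the start).
- short4: Building-model storey standing on the desk: heavy white plinth with white columns round a brown core and a flat brick-red roof; 50 mm wide (own x), 31 mm long (own y), 38 mm tall, solid, about 60 g. Origin: centre of the underside, z up; flat sides to grip; a half turn makes no difference. May be absent (None from the start).
- long1: Building-model storey standing on the desk: heavy white plinth with white columns round a brown core and a flat brick-red roof; 50 mm wide (own x), 65 mm long (own y), 38 mm tall, solid, about 110 g. Origin: centre of the underside, z up; flat sides to grip; a half turn makes no difference. May be absent (None from the start).
- long2: Building-model storey standing on the desk: heavy white plinth with white columns round a brown core and a flat brick-red roof; 50 mm wide (own x), 65 mm long (own y), 38 mm tall, solid, about 110 g. Origin: centre of the underside, z up; flat sides to grip; a half turn makes no difference. May be absent (None from the start).
- jar: Squat amber paint jar with a black lid, 48 mm across, 40 mm tall, about 120 g, standing in the lane beyond the stop at the start. Origin: centre of its underside, z up.
- coaster: Fixed cork coaster on the desk, a disc 90 mm across, 4 mm thick. Origin: centre of its underside.
- ramekin: Bystander, not part of the job: white bowl, 72 mm across, 40 mm high, among the storeys. Origin: middle of its underside.
- glass_bowl: Bystander, not part of the job: small glass bowl, 56 mm across, 28 mm high, on the right. Origin: middle of its underside.

How it is judged:
On the way, in this order (a step that is already met when the one before it is completed fails the run):
1. the stop is lifted out of its notch, its ears clear of the teeth (z of stop in the frame of tray above 0.0125 m), for 0.1 s.
2. the stop is dropped fully home in a notch farther from the fixed end (z of stop in the frame of tray below 0.0075 m and x of stop in the frame of tray between -0.008 and 0.008 m and angle between stop's own z axis and vertical below 0.1 rad and y of stop in the frame of tray between 0.102 and 0.294 m), for 0.2 s.
At the end, for the whole second after the job is handed in: Every storey stands upright, square (0.2 rad), on the lane floor (4 mm) between fixed end and stop; the stop is seated on the floor (3.5 mm) in notch k = number of short (31 mm) storeys + twice the number of long (65 mm) ones; the jar stands within 22 mm of the coaster's centre; all at rest (x of short1 in the frame of tray between -0.008 and 0.008 m and y of each of short1, short2, short3, short4 in the frame of tray above 0.0115 m and y of each of short1, short2, short3, short4 in the frame of stop below -0.0165 m and z of each of short1, short2, short3, short4, long1, long2 in the frame of tray below 0.008 m and angle between each of short1, short2, short3, short4, long1, long2's own z axis and vertical below 0.12 rad and angle between the y axis of each of short1, short2, short3, short4, long1, long2 and the y axis of tray, either way round below 0.2 rad and linear speed of each of short1, short2, short3, short4, long1, long2, jar, stop below 0.02 m/s and x of short2 in the frame of tray between -0.008 and 0.008 m and x of short3 in the frame of tray between -0.008 and 0.008 m and x of short4 in the frame of tray between -0.008 and 0.008 m and x of long1 in the frame of tray between -0.008 and 0.008 m and y of each of long1, long2 in the frame of tray above 0.0285 m and y of each of long1, long2 in the frame of stop below -0.0335 m and x of long2 in the frame of tray between -0.008 and 0.008 m and horizontal distance between jar and coaster below 0.022 m and height (world z) of jar between 0.001 and 0.009 m and angle between each of jar, stop's own z axis and vertical below 0.1 rad and z of stop in the frame of tray below 0.0075 m and x of stop in the frame of tray between -0.008 and 0.008 m and y of stop in the frame of tray below 0.286 m and (height (world z) of short1 above -1 m or y of stop in the frame of tray below 0.252 m) and (height (world z) of short2 above -1 m or y of stop in the frame of tray below 0.252 m) and (height (world z) of short3 above -1 m or y of stop in the frame of tray below 0.252 m) and (height (world z) of short4 above -1 m or y of stop in the frame of tray below 0.252 m) and (height (world z) of long1 above -1 m or y of stop in the frame of tray below 0.218 m) and (height (world z) of long2 above -1 m or y of stop in the frame of tray below 0.218 m) and (height (world z) of any of short1, long1 above -1 m or y of stop in the frame of tray below 0.184 m) and (height (world z) of any of short1, long2 above -1 m or y of stop in the frame of tray below 0.184 m) and (height (world z) of any of short2, long1 above -1 m or y of stop in the frame of tray below 0.184 m) and (height (world z) of any of short2, long2 above -1 m or y of stop in the frame of tray below 0.184 m) and (height (world z) of any of short3, long1 above -1 m or y of stop in the frame of tray below 0.184 m) and (height (world z) of any of short3, long2 above -1 m or y of stop in the frame of tray below 0.184 m) and (height (world z) of any of short4, long1 above -1 m or y of stop in the frame of tray below 0.184 m) and (height (world z) of any of short4, long2 above -1 m or y of stop in the frame of tray below 0.184 m)); the robot touches nothing.
It fails at once if a bowl is shoved more than 6 cm away or tipped over (distance of any of ramekin, glass_bowl from where it was at the start of the episode above 0.06 m or angle between any of ramekin, glass_bowl's own z axis and vertical above 0.6 rad).
Of short1, short2, short3, short4 only 3 to 4 are there at a start; the rules pass over those that are not, and their reading is None.
Of long1, long2 only 1 to 2 are there at a start; the rules pass over those that are not, and their reading is None.
At some moment in a run one of short1, short2, short3, short4, long1, long2 may be knocked a few centimetres aside while the robot is not near it.
Once in a run the grip may slacken for a moment while it holds something.
It also fails if it takes over 192 s, if anything falls off the work surface, if the arm or the gripper's body presses on something with over 40 N, if the wrist force passes 120 N, or if a joint passes its speed limit or range.

ROBOT

A 6-joint arm with a two-finger parallel gripper is mounted at the origin on the work surface. World frame = base frame: x ahead of the robot, y to its left, z up, the work surface at z = 0. Lengths are in m, angles in rad, forces in N, time in s.
With the tool pointing down it reaches from about 0.375 to 0.9 m from the base axis. Payload 3.1 kg.
Tool frame: the origin (TCP) lies at the very end of the fingers, on their centre line; the grasp point (between the pads) lies 19 mm behind it; z points along the fingers, y is the direction in which the jaws open and shut (so a half turn about z gives the same grasp; the last joint's range is limited). The gripper opens to 85 mm and grips with 20 to 120 N. Pads are 22 mm wide; open, the fingers measure 114 mm over their backs; the gripper's body (76 mm by 85 mm) begins 54 mm behind the grasp point. The pads swing forward as they close: fully open they stand 13 mm farther back than shut.
Start: joints at [-0.178, 0.527, 1.433, -0, 1.181, -0.178], TCP at [0.625, 0, 0.231] pointing down, gripper open.
Joint ranges: [-3.08, 3.08], [-0.75, 2.2], [0.22, 2.44], [-1.43, 4.57], [0, 2.65], [-2.85, 2.85]. Speed limits (rad/s): [2.79, 2.79, 3.14, 3.14, 3.14, 3.14].

INTERFACE

Orientations are given as a unit quaternion [x, y, z, w].
In Python, from station import manip gives the robot as it stands.
- The arm moves only by the tool send_rows, never from a script. Its argument "motion" is a list of rows, each an object with "gripper": the finger opening in mm, from 0 to 85.4; "travel": the shift along the tool's x, y, z in mm, a list of three; "rotation": the turn, a rotation vector about the tool's x, y, z in degrees, a list of three. In form: [{"gripper": gripper, "travel": [x, y, z], "rotation": [ax, ay, az]}, ...]. A call has 1 to 12 rows; each row shifts and turns the commanded pose from where the row before left it, along the tool's axes as they then stand; what a row does not reach is not made up. A row lasts 1/12 s, in which the tool goes at most 41.7 mm and 7.16 degrees, less where a joint would pass 70% of its speed; a pose out of reach is approached as far as the arm can. A call is refused whole if a number of a shift passes 41.7 or a number of a turn 7.16, either way. A call with a gripper value outside its range is refused whole. The fingers move at their own pace and stop on an object; "newtons" is the grip in N (left out, the last holds). Time passes only in rows, so rows that do not move let the fingers close. It gives the time, the measured TCP pose, the force and the opening at its end, in the units of the state.
- manip.sense(): the state, without advancing time (a new reading comes with each control period).
- manip.snapshot(name): name is "scene" or "side" or "wrist"; returns the picture (420x560x3 uint8, red, green, blue); there is no depth.
- manip.calibration(name): a dict with "fx", "fy", "cx", "cy" (pixels), "k1" (the pictures are not rectified: a ray, as slopes to the right and down, at radius r is drawn at 1 + k1 r^2 times it, then the intrinsics apply), "cam_to_world" (4x4, takes a point from camera to world coordinates). Camera axes: x right, y down, z forward; pixel columns grow to the right and rows downward; lengths in m; the calibration is good to about 2 mm. A picture is of the moment at which its call begins: read the wrist's pose just before it. calibration takes no time and is no camera call; for the wrist camera it gives the pose at the moment of the call.
- manip.sign_off(): hands the job in, once; it reports no verdict.
The state is a dict: "t": time; "q": joint angles; "qd": joint speeds; "tau": joint torques, N m; "tcp_pos": TCP position; "tool_rot": TCP orientation; "force": force on the tool from outside, world axes, zero at the start; "ft_torque": the same for the moment, N m; "finger_gap": opening from 0.0 (shut) to 1.0 (fully open).
Only numpy, scipy, OpenCV 4.12 (cv2) and the standard library are available. Lean on these libraries where they do the work, as an engineer would, in place of code of your own. Each camera call takes 0.05 s, during which the arm holds its last target. There are 200 camera calls.

## Working session

There is one attempt and no reset: what is moved stays moved. The work goes in short steps, Python scripts to look and compute and a tool call to move; the robot and the scene stay as the last step left them, time stands still between calls to the robot, and variables do not carry over. Pictures are saved under pics/ and viewed, about 12 in all and at most 16, crops included, and the job is handed in when it is done.

Besides the shell and the picture viewer there is one more tool, called after ">>>" by a JSON object that holds its "op" and its "data". send_rows: Moves the arm, as the interface text tells. Its arguments: {"type":"object","properties":{"motion":{"type":"array","items":{"type":"object","properties":{"gripper":{"type":"number"},"travel":{"type":"array","items":{"type":"number"}},"rotation":{"type":"array","items":{"type":"number"}}}}},"newtons":{"type":"number"}},"required":["motion"]}

```bash
ls; mkdir -p pics
python3 - <<'E'
from station import manip
import cv2, numpy as np
np.set_printoptions(precision=4,suppress=True)
s=manip.sense(); print(s['t'],s['tcp_pos'],s['tool_rot'],s['force'],s['finger_gap'])
for n in ("scene","side","wrist"):
    c=manip.calibration(n); print(n,{k:v for k,v in c.items() if k!='cam_to_world'}); print(np.array(c['cam_to_world']))
    im=manip.snapshot(n); cv2.imwrite(f"pics/{n}0.png",im[...,::-1])
E
```

```text
pics
0.0 [0.6243 0.0002 0.2303] [ 0.7071  0.7071 -0.0006 -0.0009] [-0.6611 -0.4949  0.6536] 0.9990887351082449
scene {'fx': 391.2165923380576, 'fy': 391.2165923380576, 'cx': 283.0620579694036, 'cy': 208.2075080870765, 'k1': -0.06776867549490045}
[[ 0.3475  0.82   -0.4548  0.9387]
 [ 0.9376 -0.2969  0.181  -0.1777]
 [ 0.0134 -0.4893 -0.872   0.8675]
 [ 0.      0.      0.      1.    ]]
side {'fx': 426.5209291853373, 'fy': 426.5209291853373, 'cx': 274.4980480308664, 'cy': 213.48728909781852, 'k1': -0.017811526455965364}
[[ 0.9951 -0.0732  0.0668  0.4357]
 [-0.0988 -0.7763  0.6226 -0.7713]
 [ 0.0063 -0.6261 -0.7797  1.0095]
 [ 0.      0.      0.      1.    ]]
wrist {'fx': 346.1610867053023, 'fy': 346.1610867053023, 'cx': 281.1126790606227, 'cy': 208.20675298025947, 'k1': -0.06136005106375829}
[[ 1.      0.0001 -0.0002  0.6248]
 [ 0.     -0.9501 -0.312   0.0798]
 [-0.0002  0.312  -0.9501  0.3732]
 [ 0.      0.      0.      1.    ]]
```

View pics/scene0.png

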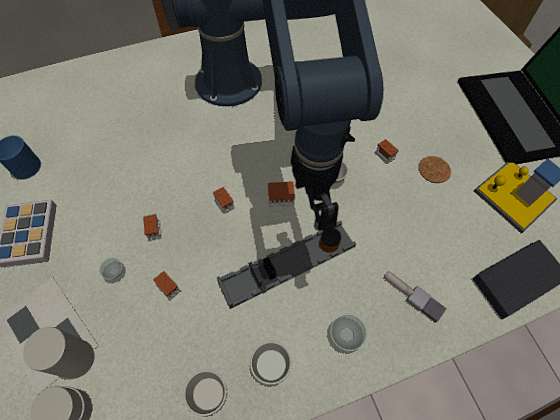

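View pics/side0.png

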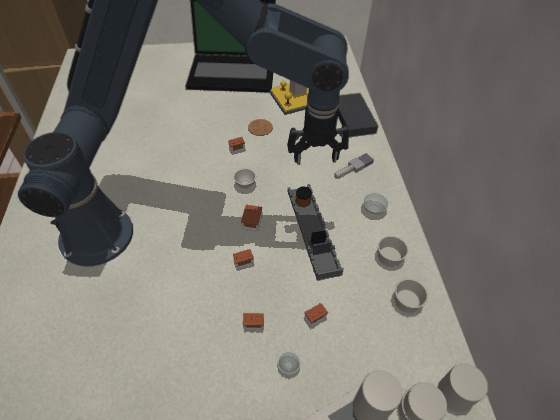

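Scene shows four short roofs at (224,198), (388,150), (151,225), (165,284), one long at (282,191), the tray from (228,292) to (350,235), the stop at (268,268), the jar at (331,240) and the coaster at (434,169). The side view agrees: 4 short + 1 long, so notch 6 (y = 212 mm).

```bash
cat > h.py <<'E'
import cv2, numpy as np
from station import manip
np.set_printoptions(precision=4,suppress=True)
def world(c,px,z):
    px=np.asarray(px,float).reshape(-1,1,2)
    K=np.array([[c['fx'],0,c['cx']],[0,c['fy'],c['cy']],[0,0,1]])
    n=cv2.undistortPoints(px,K,np.array([c['k1'],0,0,0,0.])).reshape(-1,2)
    T=np.array(c['cam_to_world']); d=np.c_[n,np.ones(len(n))]@T[:3,:3].T
    return (T[:3,3]+d*((z-T[2,3])/d[:,2])[:,None])[:,:2]
def snap(name,save=None):
    c=manip.calibration(name); im=manip.snapshot(name)[...,::-1].copy()
    if save: cv2.imwrite(f'pics/{save}.png',im)
    return c,im
def redmask(im):
    h=cv2.cvtColor(im,cv2.COLOR_BGR2HSV)
    return cv2.inRange(h,(0,130,60),(12,255,255))
def rects(c,im,z=.038,mn=30,mask=None):
    m=redmask(im) if mask is None else mask
    out=[]
    for k in cv2.findContours(m,cv2.RETR_EXTERNAL,cv2.CHAIN_APPROX_NONE)[0]:
        if cv2.contourArea(k)<mn: continue
        w=world(c,k.reshape(-1,2),z)
        (a,b),(p,q),ang=cv2.minAreaRect((w*1000).astype(np.float32))
        if p<q: p,q,ang=q,p,ang+90   # ang: direction of longer side in world deg
        out.append((k.reshape(-1,2).mean(0).round(),np.round([a,b]),np.round([p,q],1),round((ang+90)%180-90,1)))
    return out
E
python3 - <<'E'
from h import *
for n in ("scene","side"):
    c=manip.calibration(n); im=cv2.imread(f'pics/{n}0.png'); print(n)
    for r in rects(c,im): print(*r)
    h=cv2.cvtColor(im,cv2.COLOR_BGR2HSV)
    print('cork'); 
    for r in rects(c,im,.004,100,cv2.inRange(h,(5,60,90),(20,200,255))): print(*r)
c=manip.calibration("scene");im=cv2.imread('pics/scene0.png')
cr=cv2.resize(im[215:315,205:370],None,fx=4.5,fy=4.5,interpolation=cv2.INTER_CUBIC); cv2.imwrite('pics/tray0.png',cr)
E
```

```text
scene
[165. 283.] [ 594. -316.] [49.4 30.1] 27.7
[150. 225.] [ 439. -319.] [49.1 30.2] -6.9
[222. 196.] [ 424. -135.] [50.5 29.9] 14.0
[281. 190.] [457.   7.] [62.1 51.5] 74.0
[388. 147.] [425. 326.] [48.8 29.9] 17.4
cork
[165. 282.] [ 579. -322.] [53.1 32.2] 25.2
[ 18. 250.] [ 377. -646.] [31.8 30.8] 78.3
[ 35. 234.] [ 347. -604.] [31.7 30.2] -11.3
[  9. 224.] [ 295. -668.] [31.7 30.6] -11.8
[150. 224.] [ 417. -325.] [52.3 32.5] -6.9
[222. 196.] [ 402. -132.] [51.4 33.1] 13.1
[434. 169.] [512. 435.] [87.2 85.7] -30.4
[388. 147.] [403. 347.] [52.  31.6] 17.8
side
[253. 319.] [ 433. -320.] [47.5 32.3] -9.1
[316. 312.] [ 590. -316.] [48.9 31. ] 24.9
[243. 257.] [ 420. -137.] [48.7 37.8] 13.7
[251. 216.] [450.   2.] [76.8 48.1] 74.3
[  5. 192.] [-285.  158.] [150.5  37.6] -73.6
[236. 143.] [423. 318.] [51.1 49.1] -72.7
[  7. 121.] [-384.  515.] [90.  50.7] -73.5
cork
[253. 319.] [ 434. -302.] [51.3 29.8] -5.5
[316. 312.] [ 595. -299.] [53.6 32.9] 23.8
[243. 256.] [ 419. -111.] [52.2 35.2] 14.7
[260. 127.] [509. 436.] [88.8 87.1] 84.8
[31. 68.] [-414.  903.] [234.   30.1] 1.9
```

View pics/tray0.png

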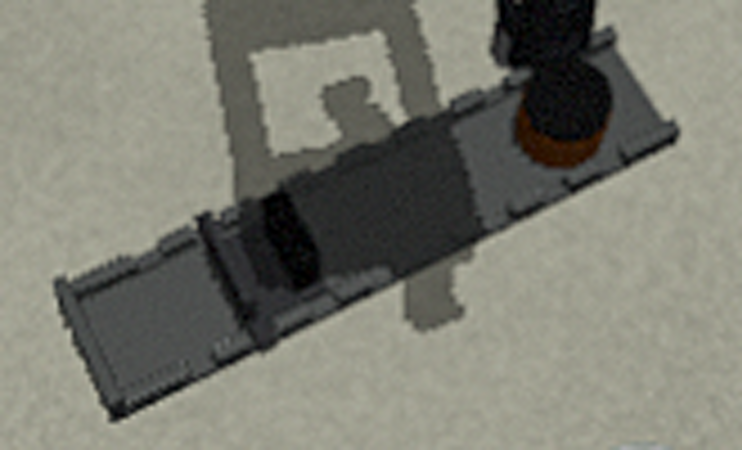

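View pics/wrist0.png

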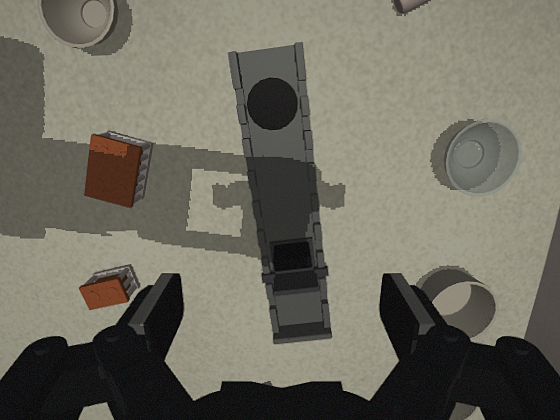

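Run:
```python
from h import *
im=cv2.imread('pics/wrist0.png')
f=lambda a:cv2.resize(a,None,fx=3.3,fy=3.3,interpolation=cv2.INTER_CUBIC)
cr=np.hstack([f(im[30:185,222:342]),f(im[200:355,222:342])])
cr=cv2.convertScaleAbs(cr,alpha=1.6,beta=0)
for i in range(0,cr.shape[1],66): cv2.line(cr,(i,0),(i,4),(0,255,0))
cv2.imwrite('pics/tray1.png',cr); print(cr.shape)
```

```text
(512, 792, 3)
```

View pics/tray1.png

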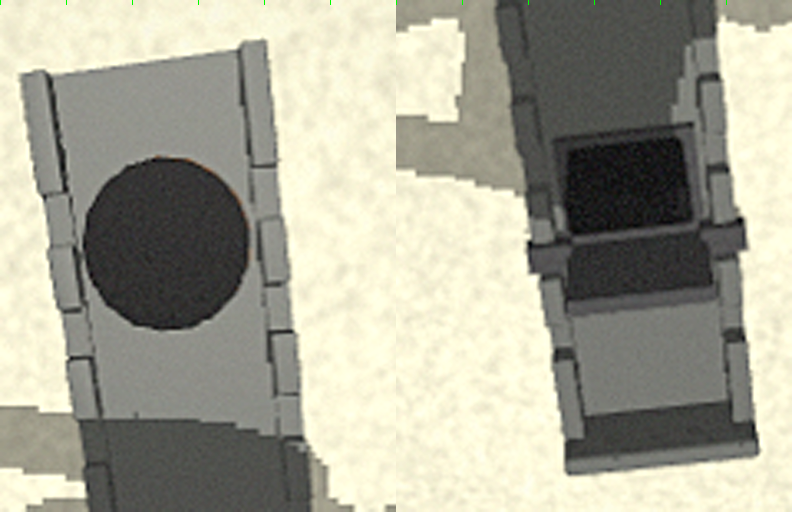

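Run:
```python
from h import *
c=manip.calibration('wrist')
L=lambda x,y:(222+x/3.3,30+y/3.3); R=lambda x,y:(222+(x-396)/3.3,200+y/3.3)
W=lambda p,z:world(c,[p],z)[0]
fl,fr=W(L(22,73),.018),W(L(267,41),.018)
print('far',fl,fr,np.linalg.norm(fl-fr),(fl+fr)/2)
nl,nr=W(R(567,437),.018),W(R(752,420),.018)
print('near',nl,nr,np.linalg.norm(nl-nr))
al,ar=W(R(567,458),.030),W(R(757,438),.030); print('endtop',al,ar,np.linalg.norm(al-ar))
bl,br=W(R(585,416),.004),W(R(732,404),.004); print('endbot',bl,br)
u1=(fl-nl)/np.linalg.norm(fl-nl);u2=(fr-nr)/np.linalg.norm(fr-nr);print(u1,u2)
u=u1+u2;u/=np.linalg.norm(u); v=np.array([u[1],-u[0]])
mid=(fl+fr+nl+nr)/4
for n,p in dict(al=al,ar=ar,bl=bl,br=br,fl=fl,fr=fr,jar=W(L(166,243),.044),grip=np.mean([W(R(*q),.05) for q in [(566,152),(680,138),(692,222),(568,234)]],0),earl=W(R(530,243),.017),earr=W(R(745,222),.017)).items(): print(n,p,'along',(p-fl/2-fr/2)@u+.322,'across',(p-mid)@v)
print('yaw deg',np.degrees(np.arctan2(u[1],u[0])))
```

```text
far [0.5749 0.1197] [0.6455 0.1281] 0.07109811254491587 [0.6102 0.1239]
near [ 0.6159 -0.1985] [ 0.6849 -0.1911] 0.06940406478196094
endtop [ 0.6161 -0.1984] [ 0.6851 -0.1898] 0.06948763641738269
endbot [ 0.6226 -0.1996] [ 0.6792 -0.1942]
[-0.1277  0.9918] [-0.1225  0.9925]
al [ 0.6161 -0.1984] along 0.0014786454426042872 across -0.034452858690538136
ar [ 0.6851 -0.1898] along 0.0014148962537522403 across 0.035034748484520706
bl [ 0.6226 -0.1996] along -0.000525175427546376 across -0.028216831338311828
br [ 0.6792 -0.1942] along -0.0022611510546163283 across 0.02861818283022101
fl [0.5749 0.1197] along 0.32221979855391986 across -0.03554785485259734
fr [0.6455 0.1281] along 0.32178020144608016 across 0.0355488986726678
jar [0.6168 0.0724] along 0.2701216368046793 across 0.00012781795521182515
grip [ 0.636  -0.0791] along 0.11742040900268794 across 0.00016104346834727062
earl [ 0.6035 -0.117 ] along 0.08385510188807033 across -0.03682096414553231
earr [ 0.6786 -0.1088] along 0.08256946077021649 across 0.03875347050473522
yaw deg 97.18646090435958
```

Tray found: origin (0.6505, −0.1956), y axis at 97.2°, widths 71/69 mm against 72 expected; jar at tray y ≈ 270 mm, stop grip near 108–110 mm. Views used: 5. Going for the jar.

```bash
cat >> h.py <<'E'
from scipy.spatial.transform import Rotation as Ro
A=np.radians(97.19); U=np.array([np.cos(A),np.sin(A)]); V=np.array([U[1],-U[0]]); O=np.array([.6505,-.1956])
def tray(x,y): return O+V*x/1000+U*y/1000
def intray(p): d=(np.asarray(p)-O)*1000; return np.array([d@V,d@U])
def go(xy,z,yaw,settle=0):
    """yaw: world angle (deg) of tool y. prints offsets in tool axes (mm), turn about tool z"""
    s=manip.sense(); p=np.array(s['tcp_pos']); R=Ro.from_quat(s['tool_rot']).as_matrix()
    cy=np.degrees(np.arctan2(R[1,1],R[0,1])); d=(yaw-cy+90)%180-90
    t=R.T@(np.r_[xy,z]-p)*1000
    Rg=Ro.from_euler('z',d,degrees=True).as_matrix()@R
    print('t %.1f'%s['t'],'tcp',p,'yaw %.1f'%cy,'gap %.1fmm'%(s['finger_gap']*85.4),'F',np.array(s['force']).round(1),'q6 %.2f'%s['q'][5],'tilt',R[:2,2].round(4))
    print('  shift before turn',t.round(1),'| tool-z turn %.1f'%(-d),'| shift after turn',(Rg.T@(np.r_[xy,z]-p)*1000).round(1))
    return s
E
python3 -c "
from h import *
print(tray(0,0),tray(0,270),tray(0,108))"
```

```text
[ 0.6505 -0.1956] [0.6167 0.0723] [ 0.637  -0.0884]
```

>>> {"op": "send_rows", "data": {"motion": [{"gripper": 85,"travel": [0,0,0],"rotation": [0,0,-7.1]},{"gripper": 85,"travel": [12,0.3,20],"rotation": [0,0,0]},{"gripper": 85,"travel": [12,0.3,24],"rotation": [0,0,0]},{"gripper": 85,"travel": [12,0.3,24],"rotation": [0,0,0]},{"gripper": 85,"travel": [12,0.3,24],"rotation": [0,0,0]},{"gripper": 85,"travel": [12,0.3,24],"rotation": [0,0,0]},{"gripper": 85,"travel": [12,0.3,20],"rotation": [0,0,0]},{"gripper": 85,"travel": [0,0,0],"rotation": [0,0,0]},{"gripper": 85,"travel": [0,0,0],"rotation": [0,0,0]}]}}

```text
t: 0.9
tcp_pos: [0.6168, 0.0721, 0.0941]
tool_rot: [0.661, 0.75, -0.001, -0.001]
force: [-0.1, -0.1, -0.6]
finger_gap: 0.993
```

```bash
python3 -c "
from h import *
go(tray(0,270),.022,7.19)"
```

```text
t 0.9 tcp [0.6168 0.0721 0.0941] yaw 7.2 gap 84.8mm F [-0.1 -0.1 -0.6] q6 -0.19 tilt [-0.0033 -0.0001]
  shift before turn [ 0.2  0.1 72.1] | tool-z turn -0.0 | shift after turn [ 0.2  0.1 72.1]
```

>>> {"op": "send_rows", "data": {"motion": [{"gripper": 85,"travel": [0,0,20],"rotation": [0,0,0]},{"gripper": 85,"travel": [0,0,20],"rotation": [0,0,0]},{"gripper": 85,"travel": [0,0,20],"rotation": [0,0,0]},{"gripper": 85,"travel": [0,0,11],"rotation": [0,0,0]},{"gripper": 40,"travel": [0,0,0],"rotation": [0,0,0]},{"gripper": 40,"travel": [0,0,0],"rotation": [0,0,0]},{"gripper": 40,"travel": [0,0,0],"rotation": [0,0,0]},{"gripper": 40,"travel": [0,0,0],"rotation": [0,0,0]},{"gripper": 40,"travel": [0,0,0],"rotation": [0,0,0]},{"gripper": 40,"travel": [0,0,0],"rotation": [0,0,0]}], "newtons": 50}}

```text
t: 1.73
tcp_pos: [0.6194, 0.0714, 0.0264]
tool_rot: [0.662, 0.75, 0.001, 0.002]
force: [-0.1, -0.7, 7.0]
finger_gap: 0.53
```

>>> {"op": "send_rows", "data": {"motion": [{"gripper": 40,"travel": [0,0,-15],"rotation": [0,0,0]},{"gripper": 40,"travel": [0,0,-30],"rotation": [0,0,0]},{"gripper": 40,"travel": [0,0,-30],"rotation": [0,0,0]},{"gripper": 40,"travel": [0,0,-15],"rotation": [0,0,0]},{"gripper": 40,"travel": [0,0,0],"rotation": [0,0,0]}]}}

```text
t: 2.15
tcp_pos: [0.6209, 0.0717, 0.1188]
tool_rot: [0.662, 0.75, 0.003, 0.004]
force: [0.8, -0.5, -0.8]
finger_gap: 0.531
```

```bash
python3 -c "
from h import *
go((.511,.4355),.030,7.19)"
```

```text
t 2.1 tcp [0.6209 0.0717 0.1188] yaw 7.1 gap 45.3mm F [ 0.8 -0.5 -0.8] q6 -0.19 tilt [ 0.0091 -0.0005]
  shift before turn [374.8 -64.8  87.6] | tool-z turn -0.1 | shift after turn [374.9 -64.2  87.6]
```

>>> {"op": "send_rows", "data": {"motion": [{"gripper": 40,"travel": [15,-3,0],"rotation": [0.5,0,0]},{"gripper": 40,"travel": [30,-5,0],"rotation": [0,0,0]},{"gripper": 40,"travel": [35,-6,0],"rotation": [0,0,0]},{"gripper": 40,"travel": [35,-6,0],"rotation": [0,0,0]},{"gripper": 40,"travel": [35,-6,0],"rotation": [0,0,0]},{"gripper": 40,"travel": [35,-6,0],"rotation": [0,0,0]},{"gripper": 40,"travel": [35,-6,0],"rotation": [0,0,0]},{"gripper": 40,"travel": [35,-6,0],"rotation": [0,0,0]},{"gripper": 40,"travel": [35,-6,0],"rotation": [0,0,0]},{"gripper": 40,"travel": [35,-6,0],"rotation": [0,0,0]},{"gripper": 40,"travel": [30,-5,0],"rotation": [0,0,0]},{"gripper": 40,"travel": [20,-4,0],"rotation": [0,0,0]}]}}

```text
t: 3.15
tcp_pos: [0.5048, 0.4385, 0.1133]
tool_rot: [0.661, 0.75, -0.004, -0.004]
force: [-0.1, -0.4, -1.7]
finger_gap: 0.53
```

>>> {"op": "send_rows", "data": {"motion": [{"gripper": 40,"travel": [0,0,15],"rotation": [0,0,0]},{"gripper": 40,"travel": [0,0,20],"rotation": [0,0,0]},{"gripper": 40,"travel": [0,0,15],"rotation": [0,0,0]},{"gripper": 40,"travel": [0,0,0],"rotation": [0,0,0]}]}}

```text
t: 3.48
tcp_pos: [0.503, 0.434, 0.0598]
tool_rot: [0.662, 0.75, -0.008, -0.004]
force: [-1.3, -0.3, -1.4]
finger_gap: 0.533
```

```bash
sed -i "s/^    return s$/    T0=np.column_stack([[np.cos(np.radians(yaw+90)),np.sin(np.radians(yaw+90)),0],[np.cos(np.radians(yaw)),np.sin(np.radians(yaw)),0],[0,0,-1.]])\n    if T0[:,1]@R[:,1]<0: T0[:,:2]*=-1\n    print('  full rotvec deg',np.degrees(Ro.from_matrix(R.T@T0).as_rotvec()).round(2))\n    return s/" h.py; python3 -c "
from h import *
go((.511,.4355),.0275,7.19)
c,im=snap('scene','jar1'); c,im=snap('side','jar1s')
a=cv2.imread('pics/jar1.png')[90:240,330:530]; b=im[60:210,180:380]
cv2.imwrite('pics/jar1c.png',np.hstack([cv2.resize(x,None,fx=2,fy=2) for x in (a,b)]))"
```

```text
t 3.5 tcp [0.503  0.434  0.0598] yaw 7.1 gap 45.5mm F [-1.3 -0.3 -1.4] q6 0.42 tilt [-0.0169 -0.0061]
  shift before turn [ 0.6  8.7 32.2] | tool-z turn -0.1 | shift after turn [ 0.6  8.7 32.2]
  full rotvec deg [-1.01  0.23 -0.05]
```

View pics/jar1c.png

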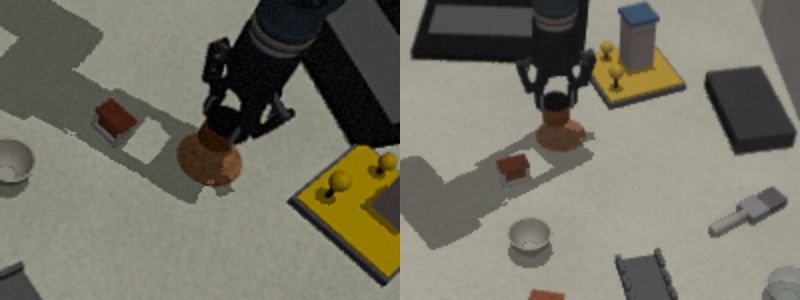

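Jar is held over the coaster (scene crop ≈ (215,130)). Lowering (view 6).

>>> {"op": "send_rows", "data": {"motion": [{"gripper": 40,"travel": [0.3,4,5],"rotation": [-1,0.2,0]},{"gripper": 40,"travel": [0.3,4.7,8],"rotation": [0,0,0]},{"gripper": 40,"travel": [0,0,8],"rotation": [0,0,0]},{"gripper": 40,"travel": [0,0,5],"rotation": [0,0,0]},{"gripper": 40,"travel": [0,0,0],"rotation": [0,0,0]}]}}

```text
t: 4.0
tcp_pos: [0.5145, 0.4368, 0.0374]
tool_rot: [0.662, 0.749, 0.003, 0.001]
force: [-1.0, 0.1, -2.4]
finger_gap: 0.532
```

```bash
python3 -c "
from h import *
go((.511,.4355),.0265,7.19)"
```

```text
t 4.0 tcp [0.5145 0.4368 0.0374] yaw 7.1 gap 45.4mm F [-1.   0.1 -2.4] q6 0.42 tilt [0.0057 0.0031]
  shift before turn [-0.9 -3.7 10.9] | tool-z turn -0.1 | shift after turn [-0.9 -3.7 10.9]
  full rotvec deg [ 0.34 -0.14 -0.11]
```

>>> {"op": "send_rows", "data": {"motion": [{"gripper": 40,"travel": [0,-1,4],"rotation": [0,0,0]},{"gripper": 40,"travel": [0,0,4],"rotation": [0,0,0]},{"gripper": 40,"travel": [0,0,1.5],"rotation": [0,0,0]},{"gripper": 40,"travel": [0,0,0],"rotation": [0,0,0]},{"gripper": 40,"travel": [0,0,0],"rotation": [0,0,0]},{"gripper": 40,"travel": [0,0,0],"rotation": [0,0,0]}]}}

```text
t: 4.5
tcp_pos: [0.5145, 0.4375, 0.0296]
tool_rot: [0.662, 0.75, 0.005, 0.002]
force: [-0.2, -0.3, -1.2]
finger_gap: 0.532
```

```bash
python3 -c "
from h import *
go((.511,.4355),.0265,7.19)"
```

```text
t 4.5 tcp [0.5145 0.4375 0.0296] yaw 7.1 gap 45.4mm F [-0.2 -0.3 -1.2] q6 0.42 tilt [0.0086 0.0048]
  shift before turn [-1.6 -3.8  3. ] | tool-z turn -0.1 | shift after turn [-1.6 -3.8  3. ]
  full rotvec deg [ 0.53 -0.21 -0.09]
```

>>> {"op": "send_rows", "data": {"motion": [{"gripper": 40,"travel": [0,-1,1.5],"rotation": [0.3,0,0]},{"gripper": 40,"travel": [0,-1,1.3],"rotation": [0.2,-0.2,0]},{"gripper": 40,"travel": [0,0,0],"rotation": [0,0,0]},{"gripper": 50,"travel": [0,0,0],"rotation": [0,0,0]},{"gripper": 65,"travel": [0,0,0],"rotation": [0,0,0]},{"gripper": 80,"travel": [0,0,0],"rotation": [0,0,0]},{"gripper": 80,"travel": [0,0,0],"rotation": [0,0,0]},{"gripper": 80,"travel": [0,0,-10],"rotation": [0,0,0]},{"gripper": 80,"travel": [0,0,-30],"rotation": [0,0,0]},{"gripper": 80,"travel": [0,0,-30],"rotation": [0,0,0]},{"gripper": 80,"travel": [0,0,-30],"rotation": [0,0,0]}]}}

```text
t: 5.42
tcp_pos: [0.5121, 0.437, 0.128]
tool_rot: [0.662, 0.75, -0.0, -0.0]
force: [0.3, 0.6, 0.4]
finger_gap: 0.934
```

```bash
python3 -c "
from h import *
go(tray(0,109),.10,7.19)
for n in ('scene','side'):
  c,im=snap(n,'b_'+n)
  h=cv2.cvtColor(im,cv2.COLOR_BGR2HSV)
  print(n)
  for r in rects(c,im): print(*r)
  print(' amber/cork')
  for r in rects(c,im,.004,60,cv2.inRange(h,(5,60,40),(20,255,255))): print(*r)
c,im=snap('wrist','b_wrist')"
```

```text
t 5.4 tcp [0.5121 0.437  0.128 ] yaw 7.1 gap 79.8mm F [0.3 0.6 0.4] q6 0.42 tilt [-0.0006 -0.0004]
  shift before turn [-535.8   59.    28.1] | tool-z turn -0.1 | shift after turn [-535.9   58.1   28.1]
  full rotvec deg [-0.04  0.02 -0.09]
scene
[165. 283.] [ 594. -316.] [49.4 29.2] 25.4
[150. 225.] [ 439. -319.] [49.7 30.2] -6.9
[223. 197.] [ 424. -134.] [50.  29.9] 14.2
[281. 190.] [456.   7.] [63.5 50.9] 76.3
[388. 147.] [425. 327.] [48.8 29.7] 17.4
 amber/cork
[165. 284.] [ 581. -321.] [56.6 32.5] 24.7
[ 19. 250.] [ 378. -646.] [31.8 31.6] -10.6
[ 35. 234.] [ 347. -604.] [31.6 31.2] -11.8
[ 10. 224.] [ 296. -667.] [32.7 32.1] 79.3
[150. 225.] [ 421. -325.] [60.  32.7] -6.9
[ 26. 209.] [ 265. -624.] [32.  31.4] 78.2
[223. 198.] [ 407. -132.] [61.2 33.3] 13.1
[281. 192.] [440.  13.] [68.9 61.3] 74.2
[433. 169.] [516. 430.] [87.9 81.5] 30.2
[387. 149.] [406. 340.] [55.9 47.7] 14.4
[283.   6.] [-328.  303.] [331.4  87.9] -90.0
[165.  21.] [-396. -139.] [240.3  71.5] 10.9
side
[253. 319.] [ 433. -320.] [46.6 33.9] -5.5
[316. 312.] [ 589. -316.] [49.2 30.8] 26.0
[243. 257.] [ 420. -137.] [48.6 38.5] 14.6
[251. 215.] [450.   4.] [74.2 48.2] 74.1
[236. 143.] [423. 318.] [52.2 48.9] -74.4
 amber/cork
[253. 320.] [ 434. -306.] [51.3 37.8] -5.5
[316. 312.] [ 595. -301.] [53.7 35.9] 24.9
[243. 257.] [ 420. -115.] [52.2 44.3] 14.7
[251. 216.] [450.  30.] [83.  52.5] 73.5
[  6. 194.] [-299.  186.] [214.8  58.4] -73.6
[236. 143.] [423. 356.] [58.8 54.5] -72.2
[260. 127.] [509. 433.] [87.1 83. ] -5.2
[  7. 143.] [-373.  464.] [334.4  72.7] -73.5
[ 2. 98.] [-472.  707.] [156.   21.9] -73.4
[102.  39.] [-169. 1127.] [163.7  54.8] -73.5
[16. 33.] [-527. 1202.] [800.7 200.4] -73.3
```

View pics/b_wrist.png

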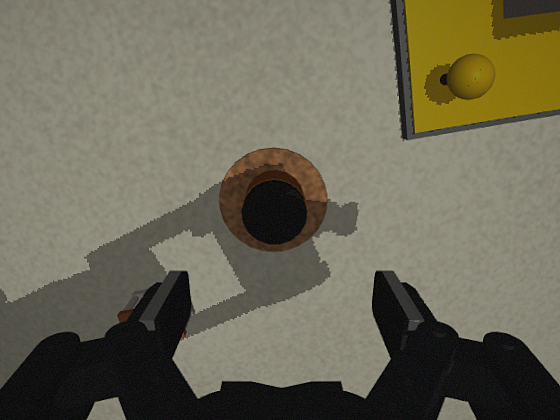

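Jar stands on the coaster (lid at (274,212), coaster (273,200) in wrist view; view 7). Now to the stop.

>>> {"op": "send_rows", "data": {"motion": [{"gripper": 80,"travel": [-20,2,0],"rotation": [0,0,0]},{"gripper": 80,"travel": [-38,4,0],"rotation": [0,0,0]},{"gripper": 80,"travel": [-38,4,0],"rotation": [0,0,0]},{"gripper": 80,"travel": [-38,4,0],"rotation": [0,0,0]},{"gripper": 80,"travel": [-38,4,0],"rotation": [0,0,0]},{"gripper": 80,"travel": [-38,4,0],"rotation": [0,0,0]},{"gripper": 80,"travel": [-38,4,0],"rotation": [0,0,0]},{"gripper": 80,"travel": [-38,4,0],"rotation": [0,0,0]},{"gripper": 80,"travel": [-38,4,0],"rotation": [0,0,0]},{"gripper": 80,"travel": [-38,4,0],"rotation": [0,0,0]},{"gripper": 80,"travel": [-38,4,0],"rotation": [0,0,0]},{"gripper": 80,"travel": [-38,4,0],"rotation": [0,0,0]}]}}

```text
t: 6.57
tcp_pos: [0.6113, 0.0065, 0.1257]
tool_rot: [0.662, 0.749, -0.001, -0.001]
force: [0.3, -0.9, 0.4]
finger_gap: 0.939
```

>>> {"op": "send_rows", "data": {"motion": [{"gripper": 80,"travel": [-36,4,0],"rotation": [0,0,0]},{"gripper": 80,"travel": [-30,4,0],"rotation": [0,0,0]},{"gripper": 80,"travel": [-15,3,0],"rotation": [0,0,0]},{"gripper": 80,"travel": [0,0,0],"rotation": [0,0,0]},{"gripper": 80,"travel": [0,0,0],"rotation": [0,0,0]},{"gripper": 80,"travel": [0,0,0],"rotation": [0,0,0]}]}}

```text
t: 7.07
tcp_pos: [0.6319, -0.0689, 0.1259]
tool_rot: [0.662, 0.75, -0.0, -0.001]
force: [1.0, 0.1, -0.2]
finger_gap: 0.939
```

```bash
python3 -c "
from h import *
go(tray(0,109),.030,7.19)
c,im=snap('wrist','stop1')
cv2.imwrite('pics/stop1c.png',cv2.convertScaleAbs(im,alpha=1.7))
"
```

```text
t 7.1 tcp [ 0.6319 -0.0689  0.1259] yaw 7.2 gap 80.2mm F [ 1.   0.1 -0.2] q6 -0.41 tilt [-0.0025  0.0015]
  shift before turn [-19.2   2.8  95.9] | tool-z turn -0.0 | shift after turn [-19.2   2.8  95.9]
  full rotvec deg [-0.13 -0.1  -0.04]
```

View pics/stop1c.png

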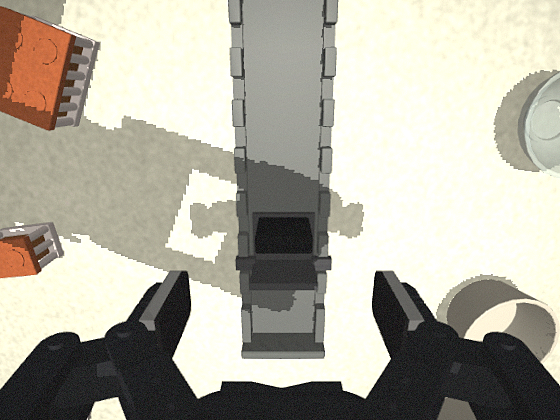

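```bash
python3 -c "
from h import *
c=manip.calibration('wrist')
for n,p,z in (('ends of block lower edge',(254,254),.05),('',(314,254),.05),('ears front edge',(237,270),.017),('',(331,269),.017),('ear back',(237,258),.017),('endtop',(243,349),.03),('',(325,347),.03),('far outer',(231,48),.018),('',(338,46),.018),('tooth',(233,77),.018),('tooth',(239,173),.018)):
  w=world(c,[p],z)[0]; print(n,p,w,intray(w).round(1))"
```

```text
ends of block lower edge (254, 254) [ 0.6169 -0.0965] [-21.  102.6]
 (314, 254) [ 0.6583 -0.0912] [ 20.8 102.6]
ears front edge (237, 270) [ 0.6037 -0.1287] [-38.1  72.3]
 (331, 269) [ 0.6796 -0.1182] [38.6 73.2]
ear back (237, 258) [ 0.6028 -0.1179] [-37.6  83.1]
endtop (243, 349) [ 0.6159 -0.1961] [-34.4   3.8]
 (325, 347) [ 0.6846 -0.1853] [35.1  5.9]
far outer (231, 48) [0.5851 0.0368] [-35.8 238.8]
 (338, 46) [0.6562 0.0471] [ 36.  240.1]
tooth (233, 77) [0.5881 0.0185] [-35.1 220.2]
tooth (239, 173) [ 0.5984 -0.0479] [-33.2 153. ]
```

>>> {"op": "send_rows", "data": {"motion": [{"gripper": 70,"travel": [-10,1.4,15],"rotation": [0,0,0]},{"gripper": 65,"travel": [-9,1.4,25],"rotation": [0,0,0]},{"gripper": 65,"travel": [0,0,25],"rotation": [0,0,0]},{"gripper": 65,"travel": [0,0,25],"rotation": [0,0,0]},{"gripper": 65,"travel": [0,0,9],"rotation": [0,0,0]},{"gripper": 65,"travel": [0,0,0],"rotation": [0,0,0]},{"gripper": 65,"travel": [0,0,0],"rotation": [0,0,0]}]}}

```text
t: 7.7
tcp_pos: [0.638, -0.0887, 0.027]
tool_rot: [0.662, 0.75, -0.0, -0.001]
force: [0.2, 0.2, -0.1]
finger_gap: 0.766
```

```bash
python3 -c "
from h import *
go(tray(0,109),.026,7.19)"
```

```text
t 7.7 tcp [ 0.638  -0.0887  0.027 ] yaw 7.2 gap 65.4mm F [ 0.2  0.2 -0.1] q6 -0.44 tilt [-0.0011  0.0004]
  shift before turn [ 1.4 -1.   1. ] | tool-z turn -0.0 | shift after turn [ 1.4 -1.   1. ]
  full rotvec deg [-0.06 -0.03 -0.04]
```

>>> {"op": "send_rows", "data": {"motion": [{"gripper": 50,"travel": [0,0,0],"rotation": [0,0,0]},{"gripper": 44,"travel": [0,0,0],"rotation": [0,0,0]},{"gripper": 35,"travel": [0,0,0],"rotation": [0,0,0]},{"gripper": 35,"travel": [0,0,0],"rotation": [0,0,0]},{"gripper": 35,"travel": [0,0,0],"rotation": [0,0,0]},{"gripper": 35,"travel": [0,0,0],"rotation": [0,0,0]}], "newtons": 60}}

```text
t: 8.2
tcp_pos: [0.6385, -0.0895, 0.0295]
tool_rot: [0.662, 0.75, 0.0, 0.001]
force: [-1.6, 1.1, 5.7]
finger_gap: 0.452
```

```bash
python3 -c "
from h import *
s=go(tray(0,109),.026,7.19); print(intray(s['tcp_pos'][:2]))"
```

```text
t 8.2 tcp [ 0.6385 -0.0895  0.0295] yaw 7.1 gap 38.6mm F [-1.6  1.1  5.7] q6 -0.44 tilt [ 0.0014 -0.0006]
  shift before turn [ 2.2 -1.4  3.5] | tool-z turn -0.1 | shift after turn [ 2.2 -1.4  3.5]
  full rotvec deg [ 0.07  0.05 -0.07]
[  1.4238 106.7985]
```

>>> {"op": "send_rows", "data": {"motion": [{"gripper": 35,"travel": [0,0,-6],"rotation": [0,0,0]},{"gripper": 35,"travel": [0,0,-8],"rotation": [0,0,0]},{"gripper": 35,"travel": [0,0,-8],"rotation": [0,0,0]},{"gripper": 35,"travel": [0,0,0],"rotation": [0,0,0]},{"gripper": 35,"travel": [0,0,0],"rotation": [0,0,0]}]}}

```text
t: 8.62
tcp_pos: [0.639, -0.0895, 0.0505]
tool_rot: [0.662, 0.75, 0.0, 0.001]
force: [0.3, 1.0, -1.6]
finger_gap: 0.455
```

```bash
python3 -c "
from h import *
p=np.array([.6385,-.0895])+U*.1355-V*.0007
s=go(p,.0295,7.19); print(intray(s['tcp_pos'][:2]))"
```

```text
t 8.6 tcp [ 0.639  -0.0895  0.0505] yaw 7.1 gap 38.8mm F [ 0.3  1.  -1.6] q6 -0.44 tilt [ 0.0021 -0.0006]
  shift before turn [135.6  -1.4  20.9] | tool-z turn -0.1 | shift after turn [135.6  -1.2  20.9]
  full rotvec deg [ 0.12  0.05 -0.09]
[  1.8538 106.6958]
```

>>> {"op": "send_rows", "data": {"motion": [{"gripper": 35,"travel": [8,0,0],"rotation": [0,0,-0.1]},{"gripper": 35,"travel": [20,0,0],"rotation": [0,0,0]},{"gripper": 35,"travel": [25,-0.3,0],"rotation": [0,0,0]},{"gripper": 35,"travel": [25,-0.3,0],"rotation": [0,0,0]},{"gripper": 35,"travel": [25,-0.3,0],"rotation": [0,0,0]},{"gripper": 35,"travel": [20,-0.3,0],"rotation": [0,0,0]},{"gripper": 35,"travel": [12,0,0],"rotation": [0,0,0]},{"gripper": 35,"travel": [0,0,0],"rotation": [0,0,0]},{"gripper": 35,"travel": [0,0,0],"rotation": [0,0,0]},{"gripper": 35,"travel": [0,0,0],"rotation": [0,0,0]}]}}

```text
t: 9.45
tcp_pos: [0.6206, 0.0436, 0.0495]
tool_rot: [0.661, 0.75, 0.0, 0.0]
force: [-0.3, 0.8, -1.9]
finger_gap: 0.448
```

```bash
python3 -c "
from h import *
p=np.array([.6385,-.0895])+U*.1355-V*.0007
s=go(p,.0295,7.19); print(intray(s['tcp_pos'][:2]))
c,im=snap('wrist'); c2,im2=snap('side')
cv2.imwrite('pics/stop2c.png',np.hstack([cv2.resize(cv2.convertScaleAbs(im,alpha=1.7)[180:380,190:370],None,fx=2.5,fy=2.5,interpolation=2),cv2.resize(cv2.convertScaleAbs(im2,alpha=1.5)[170:290,270:360],None,fx=3.5,fy=4.167,interpolation=2)]))"
```

```text
t 9.4 tcp [0.6206 0.0436 0.0495] yaw 7.2 gap 38.3mm F [-0.3  0.8 -1.9] q6 -0.23 tilt [ 0.0006 -0.0005]
  shift before turn [ 1.2  0.4 20. ] | tool-z turn -0.0 | shift after turn [ 1.2  0.4 20. ]
  full rotvec deg [ 0.03  0.03 -0.01]
[  0.2712 241.095 ]
```

View pics/stop2c.png

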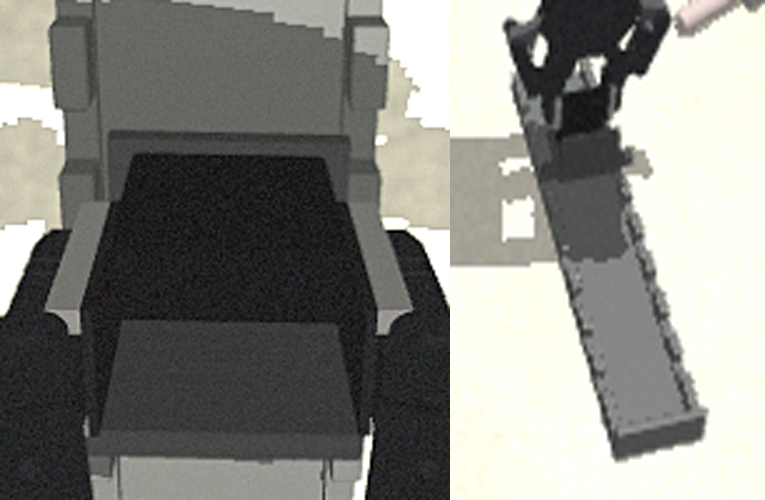

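The stop hangs level (view 9). Lowering it into notch 6.

>>> {"op": "send_rows", "data": {"motion": [{"gripper": 35,"travel": [0.6,0.2,4],"rotation": [0,0,0]},{"gripper": 35,"travel": [0.4,0.2,5],"rotation": [0,0,0]},{"gripper": 35,"travel": [0,0,5],"rotation": [0,0,0]},{"gripper": 35,"travel": [0,0,4],"rotation": [0,0,0]},{"gripper": 35,"travel": [0,0,1],"rotation": [0,0,0]},{"gripper": 35,"travel": [0,0,0],"rotation": [0,0,0]}]}}

```text
t: 10.05
tcp_pos: [0.62, 0.0455, 0.03]
tool_rot: [0.661, 0.75, -0.0, -0.0]
force: [-0.1, 0.2, -1.9]
finger_gap: 0.454
```

```bash
python3 -c "
from h import *
p=np.array([.6385,-.0895])+U*.136-V*.0007
s=go(p,.0295,7.19); print(intray(s['tcp_pos'][:2]))"
```

```text
t 10.1 tcp [0.62   0.0455 0.03  ] yaw 7.2 gap 38.8mm F [-0.1  0.2 -1.9] q6 -0.23 tilt [-0.0011  0.0001]
  shift before turn [-0.2  0.7  0.5] | tool-z turn 0.0 | shift after turn [-0.2  0.7  0.5]
  full rotvec deg [-0.06 -0.01  0.01]
[ -0.0672 242.9732]
```

>>> {"op": "send_rows", "data": {"motion": [{"gripper": 35,"travel": [0,0,0.8],"rotation": [0,0,0]},{"gripper": 42,"travel": [0,0,0],"rotation": [0,0,0]},{"gripper": 55,"travel": [0,0,0],"rotation": [0,0,0]},{"gripper": 70,"travel": [0,0,0],"rotation": [0,0,0]},{"gripper": 70,"travel": [0,0,-10],"rotation": [0,0,0]},{"gripper": 80,"travel": [0,0,-30],"rotation": [0,0,0]},{"gripper": 80,"travel": [0,0,-30],"rotation": [0,0,0]},{"gripper": 80,"travel": [0,0,-25],"rotation": [0,0,0]}]}}

```text
t: 10.72
tcp_pos: [0.6209, 0.0455, 0.1272]
tool_rot: [0.661, 0.75, 0.0, 0.001]
force: [0.4, -0.1, 0.7]
finger_gap: 0.935
```

>>> {"op": "send_rows", "data": {"motion": [{"gripper": 80,"travel": [-20,-5,0],"rotation": [0,0,0]},{"gripper": 80,"travel": [-35,-6,0],"rotation": [0,0,0]},{"gripper": 80,"travel": [-35,-6,0],"rotation": [0,0,0]},{"gripper": 80,"travel": [-35,-6,0],"rotation": [0,0,0]},{"gripper": 80,"travel": [-35,-6,0],"rotation": [0,0,0]},{"gripper": 80,"travel": [-35,-6,0],"rotation": [0,0,0]},{"gripper": 80,"travel": [-35,-6,0],"rotation": [0,0,0]},{"gripper": 80,"travel": [-35,-6,0],"rotation": [0,0,0]},{"gripper": 80,"travel": [0,0,0],"rotation": [0,0,0]},{"gripper": 80,"travel": [0,0,0],"rotation": [0,0,0]}]}}

```text
t: 11.55
tcp_pos: [0.607, -0.2258, 0.1257]
tool_rot: [0.663, 0.749, 0.0, 0.001]
force: [0.7, 0.7, 0.0]
finger_gap: 0.938
```

```bash
python3 -c "
from h import *
s=go((.592,-.316),.019,26); print(intray(s['tcp_pos'][:2]))
c,im=snap('wrist','w3')
for r in rects(c,im,.038,200): print(*r)
cv2.imwrite('pics/w3c.png',cv2.convertScaleAbs(im,alpha=1.5))"
```

```text
t 11.6 tcp [ 0.607  -0.2258  0.1257] yaw 7.0 gap 80.1mm F [0.7 0.7 0. ] q6 -0.65 tilt [ 0.0015 -0.0007]
  shift before turn [-87.7 -26.  106.7] | tool-z turn -19.0 | shift after turn [-74.4 -53.2 106.7]
  full rotvec deg [  0.07   0.06 -19.02]
[-46.9478 -24.4779]
[248. 317.] [ 592. -315.] [49.5 32.8] 25.5
[ 54. 295.] [ 437. -317.] [49.5 34.2] -5.9
[22. 43.] [ 428. -132.] [36.7 30.2] 14.3
```

View pics/w3c.png

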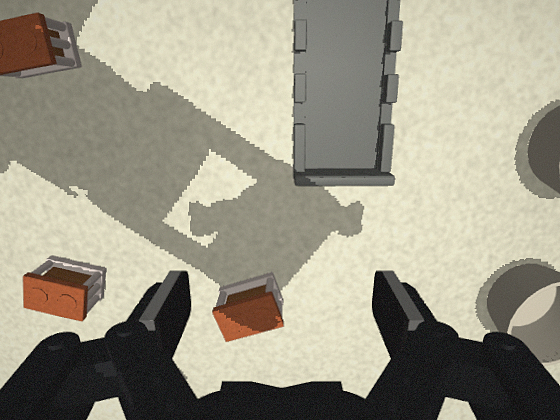

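View 10: storey A at (248,317) → (0.592, −0.315), 25.5°, agreeing with the fixed cameras.

>>> {"op": "send_rows", "data": {"motion": [{"gripper": 80,"travel": [0,0,0],"rotation": [0,0,-6.2]},{"gripper": 80,"travel": [0,0,0],"rotation": [0,0,-6.2]},{"gripper": 80,"travel": [0,0,0],"rotation": [0,0,-6.2]},{"gripper": 80,"travel": [-25,-18,0],"rotation": [0,0,0]},{"gripper": 80,"travel": [-25,-18,10],"rotation": [0,0,0]},{"gripper": 80,"travel": [-24,-17,20],"rotation": [0,0,0]},{"gripper": 80,"travel": [0,0,20],"rotation": [0,0,0]},{"gripper": 80,"travel": [0,0,0],"rotation": [0,0,0]},{"gripper": 80,"travel": [0,0,0],"rotation": [0,0,0]}]}}

```text
t: 12.35
tcp_pos: [0.5907, -0.3104, 0.0738]
tool_rot: [0.531, 0.847, 0.0, -0.002]
force: [-0.2, 0.5, 0.4]
finger_gap: 0.936
```

```bash
python3 -c "
from h import *
s=go((.592,-.315),.019,25.5)"
```

```text
t 12.3 tcp [ 0.5907 -0.3104  0.0738] yaw 25.9 gap 79.9mm F [-0.2  0.5  0.4] q6 -1.10 tilt [-0.0032  0.0031]
  shift before turn [-4.9 -0.7 54.8] | tool-z turn 0.4 | shift after turn [-4.9 -0.7 54.8]
  full rotvec deg [-0.09 -0.24  0.37]
```

>>> {"op": "send_rows", "data": {"motion": [{"gripper": 75,"travel": [-3,-0.5,20],"rotation": [0,0,0]},{"gripper": 70,"travel": [-2,0,25],"rotation": [0,0,0]},{"gripper": 70,"travel": [0,0,12],"rotation": [0,0,0]},{"gripper": 60,"travel": [0,0,0],"rotation": [0,0,0]},{"gripper": 53,"travel": [0,0,0],"rotation": [0,0,0]},{"gripper": 42,"travel": [0,0,0],"rotation": [0,0,0]},{"gripper": 42,"travel": [0,0,0],"rotation": [0,0,0]},{"gripper": 42,"travel": [0,0,0],"rotation": [0,0,0]},{"gripper": 42,"travel": [0,0,0],"rotation": [0,0,0]}], "newtons": 50}}

```text
t: 13.1
tcp_pos: [0.5939, -0.318, 0.019]
tool_rot: [0.531, 0.847, -0.0, 0.001]
force: [0.3, 0.3, 2.5]
finger_gap: 0.572
```

>>> {"op": "send_rows", "data": {"motion": [{"gripper": 42,"travel": [0,0,-10],"rotation": [0,0,0]},{"gripper": 42,"travel": [0,0,-25],"rotation": [0,0,0]},{"gripper": 42,"travel": [0,0,-25],"rotation": [0,0,0]},{"gripper": 42,"travel": [0,0,-20],"rotation": [0,0,0]},{"gripper": 42,"travel": [0,0,0],"rotation": [0,0,6.2]},{"gripper": 42,"travel": [0,0,0],"rotation": [0,0,6.2]},{"gripper": 42,"travel": [0,0,0],"rotation": [0,0,6.2]},{"gripper": 42,"travel": [0,0,0],"rotation": [0,0,0]}]}}

```text
t: 13.77
tcp_pos: [0.5932, -0.3179, 0.0988]
tool_rot: [0.662, 0.749, 0.0, 0.0]
force: [0.1, -0.2, -0.1]
finger_gap: 0.568
```

```bash
python3 -c "
from h import *
s=go(tray(0,18),.022,7.19)"
```

```text
t 13.8 tcp [ 0.5932 -0.3179  0.0988] yaw 7.1 gap 48.5mm F [ 0.1 -0.2 -0.1] q6 -0.78 tilt [ 0.0006 -0.0005]
  shift before turn [132.3  71.9  76.7] | tool-z turn -0.1 | shift after turn [132.2  72.1  76.7]
  full rotvec deg [ 0.03  0.03 -0.1 ]
```

>>> {"op": "send_rows", "data": {"motion": [{"gripper": 42,"travel": [15,8,0],"rotation": [0,0,0]},{"gripper": 42,"travel": [30,16,0],"rotation": [0,0,0]},{"gripper": 42,"travel": [30,17,0],"rotation": [0,0,0]},{"gripper": 42,"travel": [30,17,0],"rotation": [0,0,0]},{"gripper": 42,"travel": [26,14,0],"rotation": [0,0,0]},{"gripper": 42,"travel": [0,0,0],"rotation": [0,0,0]},{"gripper": 42,"travel": [0,0,10],"rotation": [0,0,0]},{"gripper": 42,"travel": [0,0,15],"rotation": [0,0,0]},{"gripper": 42,"travel": [0,0,10],"rotation": [0,0,0]},{"gripper": 42,"travel": [0,0,0],"rotation": [0,0,0]}]}}

```text
t: 14.6
tcp_pos: [0.6458, -0.1785, 0.0595]
tool_rot: [0.661, 0.75, -0.001, -0.003]
force: [0.0, 0.2, -1.5]
finger_gap: 0.571
```

```bash
python3 -c "
from h import *
s=go(tray(0,17),.024,7.19)
c,im=snap('wrist','w4')
for r in rects(c,im,.0988-.035+.019,200): print(*r)
cv2.imwrite('pics/w4c.png',cv2.convertScaleAbs(im,alpha=1.5))"
```

```text
t 14.6 tcp [ 0.6458 -0.1785  0.0595] yaw 7.2 gap 48.7mm F [ 0.   0.2 -1.5] q6 -0.56 tilt [-0.0056  0.0024]
  shift before turn [-0.7  2.7 35.5] | tool-z turn 0.0 | shift after turn [-0.7  2.7 35.5]
  full rotvec deg [-0.3  -0.18  0.  ]
[282. 288.] [ 645. -173.] [47.8 33.7] 7.4
```

View pics/w4c.png

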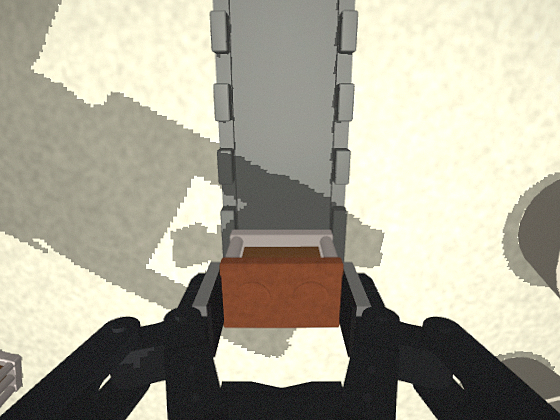

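Held storey is centred between the walls (view 11: roof (222–341, 262–327) vs walls 218–356).

>>> {"op": "send_rows", "data": {"motion": [{"gripper": 42,"travel": [-1,1.3,8],"rotation": [-0.2,-0.1,0]},{"gripper": 42,"travel": [-1,1,12],"rotation": [0,0,0]},{"gripper": 42,"travel": [0,0,10],"rotation": [0,0,0]},{"gripper": 42,"travel": [0,0,4],"rotation": [0,0,0]},{"gripper": 42,"travel": [0,0,0],"rotation": [0,0,0]},{"gripper": 42,"travel": [0,0,0],"rotation": [0,0,0]}]}}

```text
t: 15.15
tcp_pos: [0.6522, -0.1795, 0.0383]
tool_rot: [0.661, 0.75, 0.002, 0.003]
force: [-11.7, 9.9, 44.5]
finger_gap: 0.572
```

```bash
python3 -c "
from h import *
s=go(tray(0,15),.023,7.19)"
```

```text
t 15.2 tcp [ 0.6522 -0.1795  0.0383] yaw 7.2 gap 48.8mm F [-11.7   9.9  44.5] q6 -0.56 tilt [ 0.0071 -0.0013]
  shift before turn [-0.7 -3.8 15.3] | tool-z turn 0.0 | shift after turn [-0.7 -3.8 15.3]
  full rotvec deg [0.39 0.13 0.02]
```

>>> {"op": "send_rows", "data": {"motion": [{"gripper": 42,"travel": [0,0,-8],"rotation": [0,0,0]},{"gripper": 42,"travel": [0,-1,-6],"rotation": [0,0,0]},{"gripper": 42,"travel": [0,-1,0],"rotation": [0,0,0]},{"gripper": 42,"travel": [0,0,0],"rotation": [0,0,0]},{"gripper": 42,"travel": [0,0,0],"rotation": [0,0,0]},{"gripper": 42,"travel": [0,0,0],"rotation": [0,0,0]},{"gripper": 42,"travel": [0,0,0],"rotation": [0,0,0]},{"gripper": 42,"travel": [0,0,0],"rotation": [0,0,0]}]}}

```text
t: 15.82
tcp_pos: [0.6485, -0.1806, 0.0417]
tool_rot: [0.661, 0.75, 0.001, 0.001]
force: [0.5, 0.5, -0.9]
finger_gap: 0.572
```

```bash
python3 -c "
from h import *
s=go(tray(0,15),.023,7.19)
c,im=snap('wrist','w5')
s=go(tray(0,15),.023,7.19)
for r in rects(c,im,s['tcp_pos'][2]+.019,200): print(*r, intray(r[1]/1000))
cv2.imwrite('pics/w5c.png',cv2.convertScaleAbs(im,alpha=1.5)[130:420])"
```

```text
t 15.8 tcp [ 0.6485 -0.1806  0.0417] yaw 7.2 gap 48.9mm F [ 0.5  0.5 -0.9] q6 -0.56 tilt [ 0.0024 -0.0007]
  shift before turn [-0.1  0.1 18.7] | tool-z turn 0.0 | shift after turn [-0.1  0.1 18.7]
  full rotvec deg [0.13 0.06 0.  ]
t 15.9 tcp [ 0.6486 -0.1806  0.042 ] yaw 7.2 gap 49.3mm F [ 0.4  0.5 -0.3] q6 -0.56 tilt [ 0.0027 -0.0009]
  shift before turn [-0.1 -0.  19. ] | tool-z turn 0.0 | shift after turn [-0.1 -0.  19. ]
  full rotvec deg [0.15 0.07 0.01]
[281. 293.] [ 649. -179.] [52.5 36.7] 7.0 [ 0.5895 16.6572]
```

View pics/w5c.png

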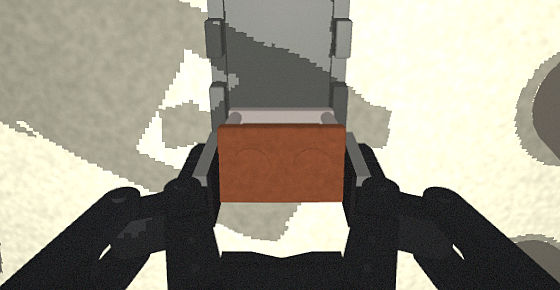

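>>> {"op": "send_rows", "data": {"motion": [{"gripper": 42,"travel": [2,0,3],"rotation": [0,0,0]},{"gripper": 42,"travel": [0,0,4],"rotation": [0,0,0]},{"gripper": 42,"travel": [0,0,4],"rotation": [0,0,0]},{"gripper": 42,"travel": [0,0,1],"rotation": [0,0,0]},{"gripper": 42,"travel": [0,0,0],"rotation": [0,0,0]}]}}

```text
t: 16.28
tcp_pos: [0.6491, -0.1785, 0.038]
tool_rot: [0.661, 0.75, 0.001, 0.003]
force: [-10.5, 4.3, 36.1]
finger_gap: 0.574
```

```bash
python3 -c "
from h import *
s=go(tray(0,17),.023,7.19)"
```

```text
t 16.3 tcp [ 0.6491 -0.1785  0.038 ] yaw 7.2 gap 49.0mm F [-10.5   4.3  36.1] q6 -0.56 tilt [ 0.0051 -0.0027]
  shift before turn [-0.1 -0.9 15. ] | tool-z turn 0.1 | shift after turn [-0.1 -0.9 15. ]
  full rotvec deg [0.27 0.19 0.06]
```

>>> {"op": "send_rows", "data": {"motion": [{"gripper": 42,"travel": [0,0,-6],"rotation": [0,0,0]},{"gripper": 42,"travel": [3,-1,-6],"rotation": [0.1,0.1,0]},{"gripper": 42,"travel": [3,-1,0],"rotation": [0,0,0]},{"gripper": 42,"travel": [0,0,0],"rotation": [0,0,0]},{"gripper": 42,"travel": [0,0,0],"rotation": [0,0,0]},{"gripper": 42,"travel": [0,0,0],"rotation": [0,0,0]},{"gripper": 42,"travel": [0,0,0],"rotation": [0,0,0]}]}}

```text
t: 16.87
tcp_pos: [0.6454, -0.1728, 0.0417]
tool_rot: [0.661, 0.75, 0.0, -0.0]
force: [-0.4, 0.5, -0.7]
finger_gap: 0.571
```

```bash
python3 -c "
from h import *
s=go(tray(-1.3,23),.023,7.19)
c,im=snap('wrist','w6')
T=np.array(c['cam_to_world'])
g=cv2.cvtColor(im,cv2.COLOR_BGR2GRAY)
m=redmask(im); ys,xs=np.where(m>0); print('red bbox',xs.min(),xs.max(),ys.min(),ys.max(),'cam z',T[2,3],'tcp',s['tcp_pos'])
# bright roof only: corners of largest contour
k=max(cv2.findContours(m,0,1)[0],key=cv2.contourArea); print(cv2.approxPolyDP(k,4,True).reshape(-1,2).tolist())
for r in (140,155,170,185,200): print(r,[(int(x),int(g[r,x])) for x in range(200,360) if abs(int(g[r,x])-int(g[r,x-2]))>22])
"
```

```text
t 16.9 tcp [ 0.6454 -0.1728  0.0417] yaw 7.2 gap 48.7mm F [-0.4  0.5 -0.7] q6 -0.56 tilt [0.0003 0.0008]
  shift before turn [-0.3  0.9 18.7] | tool-z turn 0.0 | shift after turn [-0.3  0.9 18.7]
  full rotvec deg [ 0.03 -0.05  0.01]
red bbox 217 345 254 331 cam z 0.1845215255566759 tcp [ 0.6454 -0.1728  0.0417]
[[218, 257], [220, 331], [342, 331], [342, 254]]
140 [(211, 137), (212, 90), (213, 98), (227, 60), (228, 50), (229, 106), (230, 101), (336, 47), (337, 44), (338, 92), (339, 107), (354, 178), (355, 185)]
155 [(212, 84), (213, 54), (214, 59), (223, 104), (224, 101), (228, 48), (230, 106), (231, 102), (336, 56), (338, 105), (353, 168), (354, 182)]
170 [(209, 94), (210, 48), (211, 57), (252, 101), (334, 55), (335, 52), (340, 70), (341, 93), (342, 100), (356, 168), (357, 186)]
185 [(211, 45), (212, 54), (297, 82), (298, 105), (335, 45), (336, 48), (339, 64), (340, 90), (341, 97), (355, 162), (356, 184)]
200 [(211, 148), (212, 38), (213, 58), (322, 96), (332, 50), (333, 50), (336, 75), (339, 83), (340, 93), (354, 167), (355, 189)]
```

Walls' centre is at px 283 and roof centre at 280.5: the lane axis lies about 1.2 mm to −x of my estimate; correcting.

>>> {"op": "send_rows", "data": {"motion": [{"gripper": 42,"travel": [0,0.9,3],"rotation": [0,0,0]},{"gripper": 42,"travel": [0,0,3],"rotation": [0,0,0]},{"gripper": 42,"travel": [0,0,3],"rotation": [0,0,0]},{"gripper": 42,"travel": [0,0,0],"rotation": [0,0,0]},{"gripper": 42,"travel": [0,0,0],"rotation": [0,0,0]}]}}

```text
t: 17.33
tcp_pos: [0.6464, -0.1728, 0.0332]
tool_rot: [0.661, 0.75, 0.001, 0.0]
force: [0.1, 0.8, -0.5]
finger_gap: 0.571
```

```bash
python3 -c "
from h import *
s=go(tray(-1.3,23),.023,7.19)"
```

```text
t 17.3 tcp [ 0.6464 -0.1728  0.0332] yaw 7.2 gap 48.8mm F [ 0.1  0.8 -0.5] q6 -0.55 tilt [0.0009 0.0006]
  shift before turn [-0.2 -0.1 10.2] | tool-z turn 0.0 | shift after turn [-0.2 -0.1 10.2]
  full rotvec deg [ 0.06 -0.03  0.  ]
```

>>> {"op": "send_rows", "data": {"motion": [{"gripper": 42,"travel": [0,0,3],"rotation": [0,0,0]},{"gripper": 42,"travel": [0,0,3],"rotation": [0,0,0]},{"gripper": 42,"travel": [0,0,2.5],"rotation": [0,0,0]},{"gripper": 42,"travel": [0,0,0],"rotation": [0,0,0]},{"gripper": 42,"travel": [0,0,0],"rotation": [0,0,0]}]}}

```text
t: 17.75
tcp_pos: [0.6465, -0.1727, 0.0249]
tool_rot: [0.661, 0.75, 0.001, 0.0]
force: [0.9, -0.2, -0.7]
finger_gap: 0.573
```

>>> {"op": "send_rows", "data": {"motion": [{"gripper": 42,"travel": [0,0,1],"rotation": [0,0,0]},{"gripper": 42,"travel": [0,0,1],"rotation": [0,0,0]},{"gripper": 42,"travel": [0,0,0],"rotation": [0,0,0]}]}}

```text
t: 18.0
tcp_pos: [0.6467, -0.1728, 0.0231]
tool_rot: [0.661, 0.75, 0.001, 0.001]
force: [0.3, 0.7, -0.2]
finger_gap: 0.57
```

```bash
python3 -c "
from h import *
s=go(tray(-1.3,23),.023,7.19)"
```

```text
t 18.0 tcp [ 0.6467 -0.1728  0.0231] yaw 7.2 gap 48.7mm F [ 0.3  0.7 -0.2] q6 -0.55 tilt [0.0016 0.0003]
  shift before turn [-0.1 -0.4  0.1] | tool-z turn 0.0 | shift after turn [-0.1 -0.4  0.1]
  full rotvec deg [ 0.1  -0.    0.01]
```

>>> {"op": "send_rows", "data": {"motion": [{"gripper": 42,"travel": [-3,0,1],"rotation": [0,0,0]},{"gripper": 42,"travel": [-2,0,1],"rotation": [0,0,0]},{"gripper": 42,"travel": [0,0,0],"rotation": [0,0,0]},{"gripper": 42,"travel": [0,0,0],"rotation": [0,0,0]}]}}

```text
t: 18.33
tcp_pos: [0.6474, -0.1779, 0.0211]
tool_rot: [0.661, 0.75, 0.001, 0.001]
force: [0.5, 1.5, 0.7]
finger_gap: 0.575
```

>>> {"op": "send_rows", "data": {"motion": [{"gripper": 42,"travel": [-1,0,1],"rotation": [0,0,0]},{"gripper": 42,"travel": [-1,0,1],"rotation": [0,0,0]},{"gripper": 42,"travel": [0,0,0],"rotation": [0,0,0]},{"gripper": 42,"travel": [0,0,0],"rotation": [0,0,0]}]}}

```text
t: 18.67
tcp_pos: [0.6471, -0.1781, 0.019]
tool_rot: [0.661, 0.75, 0.001, -0.001]
force: [-0.6, 5.3, 0.3]
finger_gap: 0.576
```

```bash
python3 -c "
from h import *
s=go(tray(-1.3,16),.019,7.19)"
```

```text
t 18.7 tcp [ 0.6471 -0.1781  0.019 ] yaw 7.2 gap 49.2mm F [-0.6  5.3  0.3] q6 -0.56 tilt [0.0003 0.0028]
  shift before turn [-1.8 -0.1  0. ] | tool-z turn -0.0 | shift after turn [-1.8 -0.1  0. ]
  full rotvec deg [ 0.03 -0.16 -0.  ]
```

>>> {"op": "send_rows", "data": {"motion": [{"gripper": 42,"travel": [0,0,1],"rotation": [0,0,0]},{"gripper": 42,"travel": [0,0,1],"rotation": [0,0,0]},{"gripper": 42,"travel": [0,0,0.5],"rotation": [0,0,0]},{"gripper": 42,"travel": [0,0,0],"rotation": [0,0,0]}]}}

```text
t: 19.0
tcp_pos: [0.6471, -0.1782, 0.0181]
tool_rot: [0.661, 0.75, 0.001, -0.001]
force: [-2.5, 5.7, 8.2]
finger_gap: 0.576
```

```bash
python3 -c "
from h import *
s=go(tray(-1.3,16),.019,7.19)"
```

```text
t 19.0 tcp [ 0.6471 -0.1782  0.0181] yaw 7.2 gap 49.2mm F [-2.5  5.7  8.2] q6 -0.56 tilt [0.0003 0.0026]
  shift before turn [-1.7 -0.1 -0.9] | tool-z turn 0.0 | shift after turn [-1.7 -0.1 -0.9]
  full rotvec deg [ 0.04 -0.14  0.01]
```

>>> {"op": "send_rows", "data": {"motion": [{"gripper": 52,"travel": [0,0,0],"rotation": [0,0,0]},{"gripper": 62,"travel": [0,0,0],"rotation": [0,0,0]},{"gripper": 70,"travel": [0,0,0],"rotation": [0,0,0]},{"gripper": 75,"travel": [0,0,-5],"rotation": [0,0,0]},{"gripper": 80,"travel": [0,0,-25],"rotation": [0,0,0]},{"gripper": 80,"travel": [0,0,-30],"rotation": [0,0,0]},{"gripper": 80,"travel": [-10,-10,-30],"rotation": [0,0,0]},{"gripper": 80,"travel": [-20,-30,-10],"rotation": [0,0,0]},{"gripper": 80,"travel": [-20,-30,0],"rotation": [0,0,0]},{"gripper": 80,"travel": [-20,-30,0],"rotation": [0,0,0]},{"gripper": 80,"travel": [0,-30,0],"rotation": [0,0,0]},{"gripper": 80,"travel": [0,0,0],"rotation": [0,0,0]}]}}

```text
t: 20.0
tcp_pos: [0.5214, -0.2663, 0.1163]
tool_rot: [0.663, 0.749, -0.0, -0.003]
force: [-0.9, 0.8, -0.0]
finger_gap: 0.932
```

>>> {"op": "send_rows", "data": {"motion": [{"gripper": 80,"travel": [0,0,0],"rotation": [0,0,0]},{"gripper": 80,"travel": [0,0,0],"rotation": [0,0,0]},{"gripper": 80,"travel": [0,0,0],"rotation": [0,0,0]}]}}

```text
t: 20.25
tcp_pos: [0.5287, -0.2658, 0.1168]
tool_rot: [0.661, 0.75, 0.001, 0.002]
force: [0.4, 0.7, 1.2]
finger_gap: 0.937
```

```bash
python3 -c "
from h import *
s=go((.438,-.318),.019,-6.5)
c,im=snap('wrist','w7')
for z in (.038,.042):
  for r in rects(c,im,z,200): print(*r, intray(r[1]/1000).round(1))
cv2.imwrite('pics/w7c.png',cv2.convertScaleAbs(im,alpha=1.5))"
```

```text
t 20.2 tcp [ 0.5287 -0.2658  0.1168] yaw 7.2 gap 80.0mm F [0.4 0.7 1.2] q6 -0.78 tilt [ 0.0033 -0.0009]
  shift before turn [-40.2 -96.8  97.5] | tool-z turn 13.7 | shift after turn [-62.  -84.5  97.6]
  full rotvec deg [ 0.19  0.05 13.75]
[141. 266.] [ 436. -318.] [49.  32.9] -7.0 [-228.1  -94.6]
[485. 112.] [ 650. -179.] [51.  31.4] 7.6 [ 1.6 16.5]
[126.   4.] [ 425. -148.] [49.8  8.2] 5.4 [-217.8   75.4]
[141. 266.] [ 438. -315.] [48.1 32.3] -7.0 [-225.8  -91.9]
[485. 112.] [ 647. -179.] [50.  30.8] 7.6 [-1.4 16.9]
[126.   4.] [ 426. -149.] [48.9  8. ] 5.4 [-216.9   74.3]
```

View pics/w7c.png

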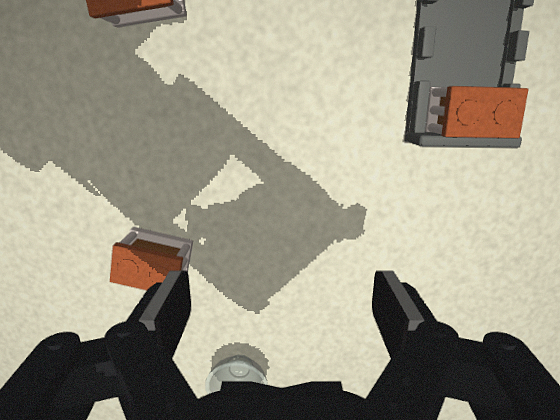

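Storey A reads tray (−1.4, 16.9) at z = 42 mm, size 50×30.8: on the floor, against the end (view 13). Shifting my tray origin accordingly; next storey B.

```bash
cat >> h.py <<'E'
O=O+U*.0014-V*.0013
E
python3 -c "
from h import *
c=manip.calibration('scene'); print('glass',world(c,[(112,270)],.015),'ramekin?')
c=manip.calibration('side'); print('glass',world(c,[(289,364)],.015),'ramekin',world(c,[(245,180)],.02))
"
```

```text
glass [[ 0.513  -0.4298]] ramekin?
glass [[ 0.51   -0.4288]] ramekin [[0.4407 0.1633]]
```

>>> {"op": "send_rows", "data": {"motion": [{"gripper": 80,"travel": [0,0,0],"rotation": [0,0,7]},{"gripper": 80,"travel": [0,0,0],"rotation": [0,0,7]},{"gripper": 80,"travel": [-12,-18,0],"rotation": [0,0,0]},{"gripper": 80,"travel": [-18,-25,5],"rotation": [0,0,0]},{"gripper": 80,"travel": [-18,-25,10],"rotation": [0,0,0]},{"gripper": 80,"travel": [-14,-17,15],"rotation": [0,0,0]},{"gripper": 80,"travel": [0,0,10],"rotation": [0,0,0]},{"gripper": 80,"travel": [0,0,0],"rotation": [0,0,0]},{"gripper": 80,"travel": [0,0,0],"rotation": [0,0,0]},{"gripper": 80,"travel": [0,0,0],"rotation": [0,0,0]}]}}

```text
t: 21.13
tcp_pos: [0.4372, -0.3169, 0.0766]
tool_rot: [0.747, 0.665, 0.001, 0.001]
force: [-0.1, 1.5, 0.8]
finger_gap: 0.936
```

```bash
python3 -c "
from h import *
s=go((.436,-.317),.019,-7)"
```

```text
t 21.1 tcp [ 0.4372 -0.3169  0.0766] yaw -6.7 gap 79.9mm F [-0.1  1.5  0.8] q6 -0.72 tilt [ 0.0029 -0.0008]
  shift before turn [-0.2 -1.3 57.6] | tool-z turn 0.3 | shift after turn [-0.2 -1.3 57.6]
  full rotvec deg [0.17 0.02 0.29]
```

>>> {"op": "send_rows", "data": {"motion": [{"gripper": 75,"travel": [0,-0.6,20],"rotation": [0,0,0]},{"gripper": 70,"travel": [0,-0.6,25],"rotation": [0,0,0]},{"gripper": 70,"travel": [0,0,14],"rotation": [0,0,0]},{"gripper": 60,"travel": [0,0,0],"rotation": [0,0,0]},{"gripper": 53,"travel": [0,0,0],"rotation": [0,0,0]},{"gripper": 42,"travel": [0,0,0],"rotation": [0,0,0]},{"gripper": 42,"travel": [0,0,0],"rotation": [0,0,0]},{"gripper": 42,"travel": [0,0,0],"rotation": [0,0,0]},{"gripper": 42,"travel": [0,0,0],"rotation": [0,0,0]}], "newtons": 60}}

```text
t: 21.88
tcp_pos: [0.435, -0.3173, 0.0182]
tool_rot: [0.748, 0.664, 0.001, 0.001]
force: [0.8, 0.4, 3.9]
finger_gap: 0.571
```

>>> {"op": "send_rows", "data": {"motion": [{"gripper": 42,"travel": [0,0,-10],"rotation": [0,0,0]},{"gripper": 42,"travel": [0,0,-25],"rotation": [0,0,0]},{"gripper": 42,"travel": [0,0,-25],"rotation": [0,0,0]},{"gripper": 42,"travel": [0,0,-20],"rotation": [0,0,0]},{"gripper": 42,"travel": [0,0,0],"rotation": [0,0,-7]},{"gripper": 42,"travel": [0,0,0],"rotation": [0,0,-7]},{"gripper": 42,"travel": [0,0,0],"rotation": [0,0,0]}]}}

```text
t: 22.47
tcp_pos: [0.4346, -0.3172, 0.0988]
tool_rot: [0.661, 0.751, 0.001, 0.002]
force: [-0.7, 1.0, -0.7]
finger_gap: 0.567
```

```bash
python3 -c "
from h import *
s=go(tray(0,50),.06,7.19)"
```

```text
t 22.5 tcp [ 0.4346 -0.3172  0.0988] yaw 7.3 gap 48.4mm F [-0.7  1.  -0.7] q6 -0.97 tilt [ 0.0031 -0.0012]
  shift before turn [144.6 228.3  39.2] | tool-z turn 0.1 | shift after turn [145.1 228.1  39.2]
  full rotvec deg [0.17 0.09 0.11]
```

>>> {"op": "send_rows", "data": {"motion": [{"gripper": 42,"travel": [8,12,0],"rotation": [0,0,0]},{"gripper": 42,"travel": [16,25,0],"rotation": [0,0,0]},{"gripper": 42,"travel": [21,33,0],"rotation": [0,0,0]},{"gripper": 42,"travel": [21,33,0],"rotation": [0,0,0]},{"gripper": 42,"travel": [21,33,0],"rotation": [0,0,0]},{"gripper": 42,"travel": [21,33,0],"rotation": [0,0,0]},{"gripper": 42,"travel": [18,28,0],"rotation": [0,0,0]},{"gripper": 42,"travel": [12,18,0],"rotation": [0,0,0]},{"gripper": 42,"travel": [7,13,0],"rotation": [0,0,0]},{"gripper": 42,"travel": [0,0,10],"rotation": [0,0,0]},{"gripper": 42,"travel": [0,0,15],"rotation": [0,0,0]},{"gripper": 42,"travel": [0,0,10],"rotation": [0,0,0]}]}}

```text
t: 23.47
tcp_pos: [0.6409, -0.1444, 0.0611]
tool_rot: [0.662, 0.749, -0.0, -0.001]
force: [-0.5, 0.1, -1.3]
finger_gap: 0.569
```

>>> {"op": "send_rows", "data": {"motion": [{"gripper": 42,"travel": [0,0,0],"rotation": [0,0,0]},{"gripper": 42,"travel": [0,0,0],"rotation": [0,0,0]},{"gripper": 42,"travel": [0,0,0],"rotation": [0,0,0]},{"gripper": 42,"travel": [0,0,0],"rotation": [0,0,0]},{"gripper": 42,"travel": [0,0,0],"rotation": [0,0,0]}]}}

```text
t: 23.88
tcp_pos: [0.6428, -0.145, 0.0635]
tool_rot: [0.662, 0.75, 0.001, 0.001]
force: [0.3, -0.2, -0.6]
finger_gap: 0.57
```

```bash
cat >> h.py <<'E'
def held(top):
    "largest red blob = held roof at TCP+top; report in tray frame, with TCP"
    s=manip.sense(); c,im=snap('wrist'); p=s['tcp_pos']
    m=redmask(im); k=max(cv2.findContours(m,0,1)[0],key=cv2.contourArea)
    q=cv2.approxPolyDP(k,4,True).reshape(-1,2)
    print('corners',q.tolist(),'tray',intray_all(world(c,q,p[2]+top)).round(1).tolist(),'tcp tray',intray(p[:2]).round(1))
def intray_all(w): return np.array([intray(x) for x in w])
E
python3 -c "
from h import *
s=go(tray(0,50),.022,7.19); held(.020)"
```

```text
t 23.9 tcp [ 0.6428 -0.145   0.0635] yaw 7.2 gap 48.7mm F [ 0.3 -0.2 -0.6] q6 -0.52 tilt [ 0.003  -0.0003]
  shift before turn [ 0.3 -0.1 41.5] | tool-z turn -0.0 | shift after turn [ 0.3 -0.1 41.5]
  full rotvec deg [ 0.17  0.04 -0.04]
corners [[340, 266], [302, 265], [303, 260], [297, 265], [223, 265], [224, 333], [338, 333]] tray [[23.6, 64.8], [8.5, 65.3], [8.9, 67.5], [6.6, 65.4], [-22.7, 65.4], [-24.2, 32.8], [24.6, 32.6]] tcp tray [-0.  49.7]
```

>>> {"op": "send_rows", "data": {"motion": [{"gripper": 42,"travel": [1.5,0,8],"rotation": [0.2,0,0]},{"gripper": 42,"travel": [0,0,10],"rotation": [0,0,0]},{"gripper": 42,"travel": [0,0,10],"rotation": [0,0,0]},{"gripper": 42,"travel": [0,0,4],"rotation": [0,0,0]},{"gripper": 42,"travel": [0,0,0],"rotation": [0,0,0]},{"gripper": 42,"travel": [0,0,0],"rotation": [0,0,0]}]}}

```text
t: 24.43
tcp_pos: [0.6418, -0.1427, 0.0297]
tool_rot: [0.661, 0.75, -0.001, -0.001]
force: [0.2, 0.3, -0.2]
finger_gap: 0.571
```

>>> {"op": "send_rows", "data": {"motion": [{"gripper": 42,"travel": [0,0,4],"rotation": [0,0,0]},{"gripper": 42,"travel": [0,0,3],"rotation": [0,0,0]},{"gripper": 42,"travel": [0,0,1],"rotation": [0,0,0]},{"gripper": 42,"travel": [0,0,0],"rotation": [0,0,0]}]}}

```text
t: 24.77
tcp_pos: [0.6422, -0.143, 0.0226]
tool_rot: [0.661, 0.75, -0.001, -0.001]
force: [-0.4, 0.2, -0.1]
finger_gap: 0.568
```

```bash
python3 -c "
from h import *
s=go(tray(0,50),.022,7.19)"
```

```text
t 24.8 tcp [ 0.6422 -0.143   0.0226] yaw 7.2 gap 48.5mm F [-0.4  0.2 -0.1] q6 -0.51 tilt [-0.0019 -0.0002]
  shift before turn [-1.8  0.4  0.6] | tool-z turn 0.0 | shift after turn [-1.8  0.4  0.6]
  full rotvec deg [-0.11 -0.    0.01]
```

>>> {"op": "send_rows", "data": {"motion": [{"gripper": 42,"travel": [-1.5,0,0.3],"rotation": [0,0,0]},{"gripper": 42,"travel": [-1.5,0,0.2],"rotation": [0,0,0]},{"gripper": 42,"travel": [-1,0,0],"rotation": [0,0,0]},{"gripper": 42,"travel": [0,0,0],"rotation": [0,0,0]}]}}

```text
t: 25.1
tcp_pos: [0.6426, -0.1461, 0.0224]
tool_rot: [0.661, 0.75, -0.0, -0.001]
force: [0.1, 4.4, 1.6]
finger_gap: 0.573
```

```bash
python3 -c "
from h import *
s=go(tray(0,47),.022,7.19)"
```

```text
t 25.1 tcp [ 0.6426 -0.1461  0.0224] yaw 7.2 gap 48.9mm F [0.1 4.4 1.6] q6 -0.52 tilt [-0.002   0.0013]
  shift before turn [-1.7  0.3  0.4] | tool-z turn -0.0 | shift after turn [-1.7  0.3  0.4]
  full rotvec deg [-0.1  -0.09 -0.01]
```

>>> {"op": "send_rows", "data": {"motion": [{"gripper": 42,"travel": [0,0,0.4],"rotation": [0,0,0]},{"gripper": 52,"travel": [0,0,0],"rotation": [0,0,0]},{"gripper": 62,"travel": [0,0,0],"rotation": [0,0,0]},{"gripper": 70,"travel": [0,0,0],"rotation": [0,0,0]},{"gripper": 75,"travel": [0,0,-8],"rotation": [0,0,0]},{"gripper": 80,"travel": [0,0,-30],"rotation": [0,0,0]},{"gripper": 80,"travel": [0,0,-35],"rotation": [0,0,0]},{"gripper": 80,"travel": [0,0,-25],"rotation": [0,0,0]}]}}

```text
t: 25.77
tcp_pos: [0.6437, -0.1477, 0.1224]
tool_rot: [0.661, 0.75, -0.0, 0.001]
force: [1.6, -1.3, 0.1]
finger_gap: 0.938
```

>>> {"op": "send_rows", "data": {"motion": [{"gripper": 80,"travel": [2,-12,0],"rotation": [0,0,0]},{"gripper": 80,"travel": [5,-30,0],"rotation": [0,0,0]},{"gripper": 80,"travel": [6,-34,0],"rotation": [0,0,0]},{"gripper": 80,"travel": [6,-34,0],"rotation": [0,0,0]},{"gripper": 80,"travel": [6,-34,0],"rotation": [0,0,0]},{"gripper": 80,"travel": [6,-34,0],"rotation": [0,0,0]},{"gripper": 80,"travel": [4,-26,0],"rotation": [0,0,0]},{"gripper": 80,"travel": [2,-13,0],"rotation": [0,0,0]},{"gripper": 80,"travel": [0,0,10],"rotation": [0,0,-6.8]},{"gripper": 80,"travel": [0,0,0],"rotation": [0,0,0]},{"gripper": 80,"travel": [0,0,0],"rotation": [0,0,0]},{"gripper": 80,"travel": [0,0,0],"rotation": [0,0,0]}]}}

```text
t: 26.77
tcp_pos: [0.4239, -0.1381, 0.1107]
tool_rot: [0.617, 0.787, -0.001, 0.0]
force: [1.1, 0.2, 0.2]
finger_gap: 0.937
```

```bash
python3 -c "
from h import *
s=go((.423,-.136),.0175,14.2)
for n in ('scene','side','wrist'):
  c,im=snap(n); print(n)
  for r in rects(c,im): print(*r, intray(r[1]/1000).round(0))"
```

```text
t 26.8 tcp [ 0.4239 -0.1381  0.1107] yaw 13.9 gap 80.0mm F [1.1 0.2 0.2] q6 -0.81 tilt [-0.0003 -0.0012]
  shift before turn [ 2.4 -0.3 93.2] | tool-z turn -0.3 | shift after turn [ 2.4 -0.3 93.2]
  full rotvec deg [-0.03  0.07 -0.33]
scene
[238. 282.] [ 646. -164.] [62.4 50.9] -83.1 [ 1. 31.]
[222. 197.] [ 423. -134.] [50.3 28.7] 15.9 [-217.   88.]
[285. 172.] [408.  35.] [63.4 51.7] 74.7 [-210.  258.]
[388. 147.] [425. 326.] [48.8 29.9] 17.4 [-157.  544.]
side
[243. 257.] [ 420. -137.] [48.3 38. ] 14.6 [-220.   86.]
[326. 258.] [ 644. -162.] [66.4 49.3] -83.3 [-1. 33.]
[261. 125.] [510. 401.] [46.  42.7] -87.9 [-63. 608.]
wrist
[544. 318.] [ 638. -171.] [74.  33.8] -59.4 [-8. 25.]
[279. 213.] [ 421. -133.] [49.  31.4] 14.3 [-219.   89.]
```

The long storey has been knocked to about (0.408, 0.035); A and B form one 62×51 block in the lane. Grasp C.

>>> {"op": "send_rows", "data": {"motion": [{"gripper": 80,"travel": [1.5,-0.5,25],"rotation": [0,0,-0.3]},{"gripper": 75,"travel": [1.5,-0.5,30],"rotation": [0,0,0]},{"gripper": 70,"travel": [0,0,27],"rotation": [0,0,0]},{"gripper": 70,"travel": [0,0,12],"rotation": [0,0,0]},{"gripper": 60,"travel": [0,0,0],"rotation": [0,0,0]},{"gripper": 53,"travel": [0,0,0],"rotation": [0,0,0]},{"gripper": 42,"travel": [0,0,0],"rotation": [0,0,0]},{"gripper": 42,"travel": [0,0,0],"rotation": [0,0,0]},{"gripper": 42,"travel": [0,0,0],"rotation": [0,0,0]},{"gripper": 42,"travel": [0,0,0],"rotation": [0,0,0]}]}}

```text
t: 27.75
tcp_pos: [0.4217, -0.1351, 0.0171]
tool_rot: [0.614, 0.79, -0.001, 0.0]
force: [0.1, 0.6, -0.6]
finger_gap: 0.564
```

>>> {"op": "send_rows", "data": {"motion": [{"gripper": 42,"travel": [0,0,-10],"rotation": [0,0,0]},{"gripper": 42,"travel": [0,0,-25],"rotation": [0,0,0]},{"gripper": 42,"travel": [0,0,-25],"rotation": [0,0,0]},{"gripper": 42,"travel": [0,0,-20],"rotation": [0,0,0]},{"gripper": 42,"travel": [0,0,0],"rotation": [0,0,7]},{"gripper": 42,"travel": [0,0,0],"rotation": [0,0,0]},{"gripper": 42,"travel": [0,0,0],"rotation": [0,0,0]}]}}

```text
t: 28.33
tcp_pos: [0.4212, -0.1348, 0.0967]
tool_rot: [0.66, 0.752, -0.001, -0.0]
force: [-0.0, -0.7, 0.2]
finger_gap: 0.575
```

```bash
python3 -c "
from h import *
s=go(tray(0,82),.063,7.19)"
```

```text
t 28.3 tcp [ 0.4212 -0.1348  0.0967] yaw 7.5 gap 49.1mm F [-0.  -0.7  0.2] q6 -0.69 tilt [-0.001  -0.0007]
  shift before turn [ -6.7 218.6  33.5] | tool-z turn 0.3 | shift after turn [ -5.6 218.6  33.5]
  full rotvec deg [-0.06  0.03  0.26]
```

>>> {"op": "send_rows", "data": {"motion": [{"gripper": 42,"travel": [0,12,0],"rotation": [0,0,0.3]},{"gripper": 42,"travel": [-1,25,0],"rotation": [0,0,0]},{"gripper": 42,"travel": [-1,33,0],"rotation": [0,0,0]},{"gripper": 42,"travel": [-1,33,0],"rotation": [0,0,0]},{"gripper": 42,"travel": [-1,33,0],"rotation": [0,0,0]},{"gripper": 42,"travel": [-1,33,0],"rotation": [0,0,0]},{"gripper": 42,"travel": [-0.6,25,0],"rotation": [0,0,0]},{"gripper": 42,"travel": [0,16,0],"rotation": [0,0,0]},{"gripper": 42,"travel": [0,8,0],"rotation": [0,0,0]},{"gripper": 42,"travel": [0,0,10],"rotation": [0,0,0]},{"gripper": 42,"travel": [0,0,13],"rotation": [0,0,0]},{"gripper": 42,"travel": [0,0,10],"rotation": [0,0,0]}]}}

```text
t: 29.33
tcp_pos: [0.6354, -0.1132, 0.0604]
tool_rot: [0.663, 0.749, -0.002, -0.003]
force: [0.1, 0.7, -0.8]
finger_gap: 0.574
```

>>> {"op": "send_rows", "data": {"motion": [{"gripper": 42,"travel": [0,0,0],"rotation": [0,0,0]},{"gripper": 42,"travel": [0,0,0],"rotation": [0,0,0]},{"gripper": 42,"travel": [0,0,0],"rotation": [0,0,0]},{"gripper": 42,"travel": [0,0,0],"rotation": [0,0,0]},{"gripper": 42,"travel": [0,0,0],"rotation": [0,0,0]}]}}

```text
t: 29.75
tcp_pos: [0.6385, -0.114, 0.0635]
tool_rot: [0.663, 0.749, -0.0, -0.0]
force: [0.8, 0.6, -0.2]
finger_gap: 0.57
```

```bash
python3 -c "
from h import *
s=go(tray(0,82),.022,7.19); held(.021)"
```

```text
t 29.8 tcp [ 0.6385 -0.114   0.0635] yaw 7.0 gap 48.6mm F [ 0.8  0.6 -0.2] q6 -0.47 tilt [-0.0006 -0.0006]
  shift before turn [ 0.9  0.4 41.5] | tool-z turn -0.2 | shift after turn [ 0.9  0.4 41.5]
  full rotvec deg [-0.04  0.03 -0.2 ]
corners [[223, 259], [223, 328], [239, 332], [242, 375], [322, 375], [324, 330], [339, 328], [341, 261], [253, 259], [251, 254], [249, 259]] tray [[-22.6, 99.9], [-24.6, 67.5], [-17.9, 65.5], [-17.7, 42.0], [18.2, 41.9], [18.1, 66.4], [24.4, 67.3], [23.5, 98.9], [-10.9, 99.9], [-11.6, 102.1], [-12.5, 99.9]] tcp tray [-0.4 81.1]
```

>>> {"op": "send_rows", "data": {"motion": [{"gripper": 42,"travel": [0,0.4,8],"rotation": [0,0,-0.2]},{"gripper": 42,"travel": [0,0,10],"rotation": [0,0,0]},{"gripper": 42,"travel": [0,0,10],"rotation": [0,0,0]},{"gripper": 42,"travel": [0,0,5],"rotation": [0,0,0]},{"gripper": 42,"travel": [0,0,0],"rotation": [0,0,0]},{"gripper": 42,"travel": [0,0,0],"rotation": [0,0,0]}]}}

```text
t: 30.3
tcp_pos: [0.638, -0.1134, 0.0288]
tool_rot: [0.661, 0.75, -0.001, -0.001]
force: [0.6, 0.5, 0.2]
finger_gap: 0.572
```

>>> {"op": "send_rows", "data": {"motion": [{"gripper": 42,"travel": [0,0,4],"rotation": [0,0,0]},{"gripper": 42,"travel": [0,0,3],"rotation": [0,0,0]},{"gripper": 42,"travel": [-1,0,1],"rotation": [0,0,0]},{"gripper": 42,"travel": [-1,0,0.3],"rotation": [0,0,0]},{"gripper": 42,"travel": [-1,0,0],"rotation": [0,0,0]},{"gripper": 42,"travel": [-1,0,0],"rotation": [0,0,0]},{"gripper": 42,"travel": [0,0,0],"rotation": [0,0,0]}]}}

```text
t: 30.88
tcp_pos: [0.6393, -0.118, 0.0218]
tool_rot: [0.661, 0.75, -0.001, -0.0]
force: [0.9, 0.1, -0.3]
finger_gap: 0.568
```

```bash
python3 -c "
from h import *
s=go(tray(0,77.5),.0215,7.19)"
```

```text
t 30.9 tcp [ 0.6393 -0.118   0.0218] yaw 7.2 gap 48.5mm F [ 0.9  0.1 -0.3] q6 -0.48 tilt [-0.0011 -0.0005]
  shift before turn [0.5 0.1 0.3] | tool-z turn -0.0 | shift after turn [0.5 0.1 0.3]
  full rotvec deg [-0.07  0.02 -0.  ]
```

>>> {"op": "send_rows", "data": {"motion": [{"gripper": 42,"travel": [-1.2,0,0.3],"rotation": [0,0,0]},{"gripper": 42,"travel": [-1.2,0,0],"rotation": [0,0,0]},{"gripper": 42,"travel": [-0.6,0,0],"rotation": [0,0,0]},{"gripper": 42,"travel": [0,0,0],"rotation": [0,0,0]},{"gripper": 42,"travel": [0,0,0],"rotation": [0,0,0]}]}}

```text
t: 31.3
tcp_pos: [0.6392, -0.1187, 0.0214]
tool_rot: [0.661, 0.75, 0.0, -0.002]
force: [0.4, 5.4, 0.6]
finger_gap: 0.569
```

```bash
python3 -c "
from h import *
s=go(tray(0,77.5),.0215,7.19)"
```

```text
t 31.3 tcp [ 0.6392 -0.1187  0.0214] yaw 7.2 gap 48.6mm F [0.4 5.4 0.6] q6 -0.48 tilt [-0.0022  0.0023]
  shift before turn [ 1.2  0.3 -0.1] | tool-z turn -0.0 | shift after turn [ 1.2  0.3 -0.1]
  full rotvec deg [-0.11 -0.15 -0.01]
```

>>> {"op": "send_rows", "data": {"motion": [{"gripper": 52,"travel": [0,0,0],"rotation": [0,0,0]},{"gripper": 62,"travel": [0,0,0],"rotation": [0,0,0]},{"gripper": 70,"travel": [0,0,0],"rotation": [0,0,0]},{"gripper": 75,"travel": [0,0,-8],"rotation": [0,0,0]},{"gripper": 80,"travel": [0,0,-30],"rotation": [0,0,0]},{"gripper": 80,"travel": [0,0,-35],"rotation": [0,0,0]},{"gripper": 80,"travel": [0,0,-25],"rotation": [0,0,0]}]}}

```text
t: 31.88
tcp_pos: [0.6403, -0.1213, 0.1219]
tool_rot: [0.661, 0.75, -0.0, 0.001]
force: [1.2, -0.2, 0.2]
finger_gap: 0.937
```

>>> {"op": "send_rows", "data": {"motion": [{"gripper": 80,"travel": [10,-12,0],"rotation": [0,0,0]},{"gripper": 80,"travel": [25,-28,0],"rotation": [0,0,0]},{"gripper": 80,"travel": [25,-28,0],"rotation": [0,0,0]},{"gripper": 80,"travel": [25,-28,0],"rotation": [0,0,0]},{"gripper": 80,"travel": [25,-28,0],"rotation": [0,0,0]},{"gripper": 80,"travel": [25,-28,0],"rotation": [0,0,0]},{"gripper": 80,"travel": [20,-22,0],"rotation": [0,0,0]},{"gripper": 80,"travel": [10,-11,0],"rotation": [0,0,0]},{"gripper": 80,"travel": [0,0,0],"rotation": [0,0,7.1]},{"gripper": 80,"travel": [0,0,0],"rotation": [0,0,7.1]},{"gripper": 80,"travel": [0,0,0],"rotation": [0,0,7.1]},{"gripper": 80,"travel": [0,0,0],"rotation": [0,0,0]}]}}

```text
t: 32.88
tcp_pos: [0.4358, 0.0197, 0.1203]
tool_rot: [0.789, 0.614, -0.0, 0.0]
force: [-0.8, -0.3, 0.2]
finger_gap: 0.935
```

>>> {"op": "send_rows", "data": {"motion": [{"gripper": 80,"travel": [0,0,0],"rotation": [0,0,0]},{"gripper": 80,"travel": [0,0,0],"rotation": [0,0,0]}]}}

```text
t: 33.05
tcp_pos: [0.4357, 0.0197, 0.1199]
tool_rot: [0.788, 0.616, -0.001, -0.0]
force: [0.4, -0.4, 0.6]
finger_gap: 0.939
```

```bash
python3 -c "
from h import *
s=go((.408,.035),.0175,-15.3)
for n in ('scene','side','wrist'):
  c,im=snap(n,'x_'+n); print(n)
  for r in rects(c,im): print(*r, intray(r[1]/1000).round(0))"
```

```text
t 33.0 tcp [0.4357 0.0197 0.1199] yaw -14.0 gap 80.2mm F [ 0.4 -0.4  0.6] q6 0.03 tilt [-0.001  -0.0005]
  shift before turn [  8.2 -30.5 102.4] | tool-z turn 1.3 | shift after turn [  7.5 -30.7 102.4]
  full rotvec deg [-0.05  0.04  1.34]
scene
[244. 279.] [ 644. -148.] [93.6 50.7] -82.9 [ 1. 47.]
[278. 174.] [405.  23.] [51.1 38.2] -15.6 [-215.  246.]
[294. 172.] [414.  57.] [47.1 17.8] -21.4 [-202.  279.]
[388. 147.] [425. 326.] [48.6 29.7] 16.5 [-157.  544.]
side
[325. 254.] [ 642. -146.] [96.8 49.6] -82.6 [-1. 49.]
[234. 209.] [401.  31.] [76.1 48.1] 73.8 [-218.  255.]
[260. 126.] [507. 399.] [45.3 39.9] -15.0 [-67. 606.]
wrist
[552. 343.] [ 626. -150.] [87.2 16.1] -86.9 [-17.  47.]
[231. 201.] [405.  37.] [65.  49.4] 74.0 [-213.  260.]
```

>>> {"op": "send_rows", "data": {"motion": [{"gripper": 80,"travel": [0,0,0],"rotation": [0,0,2]},{"gripper": 80,"travel": [4,-16,10],"rotation": [0,0,0]},{"gripper": 80,"travel": [4,-16,20],"rotation": [0,0,0]},{"gripper": 80,"travel": [0,0,20],"rotation": [0,0,0]},{"gripper": 80,"travel": [0,0,0],"rotation": [0,0,0]},{"gripper": 80,"travel": [0,0,0],"rotation": [0,0,0]},{"gripper": 80,"travel": [0,0,0],"rotation": [0,0,0]}]}}

```text
t: 33.78
tcp_pos: [0.4079, 0.0362, 0.07]
tool_rot: [0.799, 0.601, -0.0, 0.0]
force: [0.5, -0.4, 0.7]
finger_gap: 0.933
```

```bash
python3 -c "
from h import *
s=go((.406,.036),.0175,-16)"
```

```text
t 33.8 tcp [0.4079 0.0362 0.07  ] yaw -16.1 gap 79.7mm F [ 0.5 -0.4  0.7] q6 0.10 tilt [-0.0003 -0.0005]
  shift before turn [-0.7 -1.7 52.5] | tool-z turn -0.1 | shift after turn [-0.7 -1.7 52.5]
  full rotvec deg [-0.01  0.03 -0.09]
```

>>> {"op": "send_rows", "data": {"motion": [{"gripper": 75,"travel": [-0.7,-1.5,20],"rotation": [0,0,0]},{"gripper": 70,"travel": [0,0,22],"rotation": [0,0,0]},{"gripper": 70,"travel": [0,0,12],"rotation": [0,0,0]},{"gripper": 60,"travel": [0,0,0],"rotation": [0,0,0]},{"gripper": 53,"travel": [0,0,0],"rotation": [0,0,0]},{"gripper": 42,"travel": [0,0,0],"rotation": [0,0,0]},{"gripper": 42,"travel": [0,0,0],"rotation": [0,0,0]},{"gripper": 42,"travel": [0,0,0],"rotation": [0,0,0]},{"gripper": 42,"travel": [0,0,0],"rotation": [0,0,0]}], "newtons": 70}}

```text
t: 34.53
tcp_pos: [0.406, 0.036, 0.0167]
tool_rot: [0.799, 0.601, 0.0, 0.001]
force: [0.3, -0.2, 7.0]
finger_gap: 0.569
```

>>> {"op": "send_rows", "data": {"motion": [{"gripper": 42,"travel": [0,0,-10],"rotation": [0,0,0]},{"gripper": 42,"travel": [0,0,-25],"rotation": [0,0,0]},{"gripper": 42,"travel": [0,0,-25],"rotation": [0,0,0]},{"gripper": 42,"travel": [0,0,-20],"rotation": [0,0,0]},{"gripper": 42,"travel": [0,0,0],"rotation": [0,0,-5.8]},{"gripper": 42,"travel": [0,0,0],"rotation": [0,0,-5.8]},{"gripper": 42,"travel": [0,0,0],"rotation": [0,0,-5.8]},{"gripper": 42,"travel": [0,0,0],"rotation": [0,0,-5.8]},{"gripper": 42,"travel": [0,0,0],"rotation": [0,0,0]},{"gripper": 42,"travel": [0,0,0],"rotation": [0,0,0]}]}}

```text
t: 35.37
tcp_pos: [0.4052, 0.0362, 0.0959]
tool_rot: [0.663, 0.749, -0.001, -0.0]
force: [-0.0, -0.1, -0.3]
finger_gap: 0.569
```

```bash
python3 -c "
from h import *
s=go(tray(0,130),.063,7.19)"
```

```text
t 35.4 tcp [0.4052 0.0362 0.0959] yaw 7.0 gap 48.6mm F [-0.  -0.1 -0.3] q6 -0.31 tilt [-0.0012 -0.0003]
  shift before turn [-128.4  213.7   32.7] | tool-z turn -0.2 | shift after turn [-129.3  213.1   32.7]
  full rotvec deg [-0.07  0.01 -0.23]
```

>>> {"op": "send_rows", "data": {"motion": [{"gripper": 42,"travel": [-7,12,0],"rotation": [0,0,-0.2]},{"gripper": 42,"travel": [-15,25,0],"rotation": [0,0,0]},{"gripper": 42,"travel": [-19,32,0],"rotation": [0,0,0]},{"gripper": 42,"travel": [-19,32,0],"rotation": [0,0,0]},{"gripper": 42,"travel": [-19,32,0],"rotation": [0,0,0]},{"gripper": 42,"travel": [-19,32,0],"rotation": [0,0,0]},{"gripper": 42,"travel": [-15,25,0],"rotation": [0,0,0]},{"gripper": 42,"travel": [-10,15,0],"rotation": [0,0,0]},{"gripper": 42,"travel": [-5,8,0],"rotation": [0,0,0]},{"gripper": 42,"travel": [0,0,10],"rotation": [0,0,0]},{"gripper": 42,"travel": [0,0,13],"rotation": [0,0,0]},{"gripper": 42,"travel": [0,0,10],"rotation": [0,0,0]}]}}

```text
t: 36.37
tcp_pos: [0.6296, -0.0625, 0.0601]
tool_rot: [0.661, 0.751, -0.002, -0.003]
force: [-0.6, 0.1, -2.1]
finger_gap: 0.57
```

>>> {"op": "send_rows", "data": {"motion": [{"gripper": 42,"travel": [0,0,0],"rotation": [0,0,0]},{"gripper": 42,"travel": [0,0,0],"rotation": [0,0,0]},{"gripper": 42,"travel": [0,0,0],"rotation": [0,0,0]},{"gripper": 42,"travel": [0,0,0],"rotation": [0,0,0]},{"gripper": 42,"travel": [0,0,0],"rotation": [0,0,0]}]}}

```text
t: 36.78
tcp_pos: [0.6329, -0.0637, 0.0629]
tool_rot: [0.661, 0.751, -0.0, -0.0]
force: [0.6, 0.7, -1.2]
finger_gap: 0.569
```

```bash
python3 -c "
from h import *
s=go(tray(0,130),.0215,7.19); held(.021)
c,im=snap('wrist','w8'); cv2.imwrite('pics/w8c.png',cv2.convertScaleAbs(im,alpha=1.6))"
```

```text
t 36.8 tcp [ 0.6329 -0.0637  0.0629] yaw 7.3 gap 48.6mm F [ 0.6  0.7 -1.2] q6 -0.40 tilt [-0.0006 -0.0005]
  shift before turn [-1.7 -0.4 41.4] | tool-z turn 0.1 | shift after turn [-1.7 -0.3 41.4]
  full rotvec deg [-0.04  0.03  0.11]
corners [[220, 222], [216, 233], [226, 362], [238, 364], [240, 380], [280, 387], [320, 381], [321, 364], [337, 358], [343, 223], [274, 222], [267, 217], [267, 222]] tray [[-22.3, 165.8], [-24.1, 161.4], [-23.5, 99.9], [-18.2, 98.9], [-17.7, 89.7], [0.3, 85.6], [18.4, 89.1], [18.4, 98.9], [25.3, 102.2], [24.0, 165.5], [-2.0, 165.9], [-4.6, 167.9], [-4.6, 165.9]] tcp tray [  0.4 131.7]
```

View pics/w8c.png

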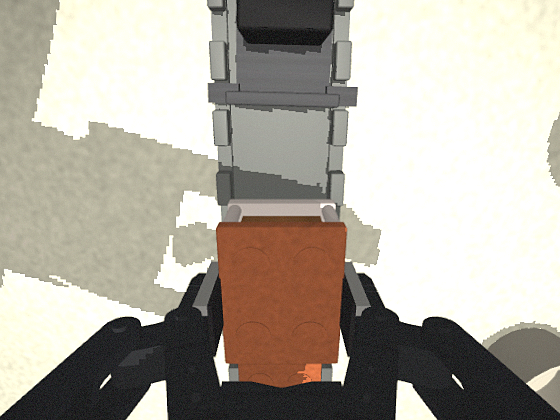

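View 14: the long storey hangs square over the lane, the stop sits with its ears in notch 6. Lowering and sliding it back.

>>> {"op": "send_rows", "data": {"motion": [{"gripper": 42,"travel": [0,-0.4,8],"rotation": [0,0,0]},{"gripper": 42,"travel": [0,0,10],"rotation": [0,0,0]},{"gripper": 42,"travel": [0,0,10],"rotation": [0,0,0]},{"gripper": 42,"travel": [0,0,5],"rotation": [0,0,0]},{"gripper": 42,"travel": [0,0,0],"rotation": [0,0,0]},{"gripper": 42,"travel": [0,0,0],"rotation": [0,0,0]}]}}

```text
t: 37.38
tcp_pos: [0.6316, -0.0636, 0.0282]
tool_rot: [0.661, 0.751, -0.001, -0.001]
force: [-0.4, -0.1, -0.6]
finger_gap: 0.568
```

>>> {"op": "send_rows", "data": {"motion": [{"gripper": 42,"travel": [0,0,4],"rotation": [0,0,0]},{"gripper": 42,"travel": [0,0,3],"rotation": [0,0,0]},{"gripper": 42,"travel": [-1,0,0.8],"rotation": [0,0,0]},{"gripper": 42,"travel": [-1,0,0],"rotation": [0,0,0]},{"gripper": 42,"travel": [-1,0,0],"rotation": [0,0,0]},{"gripper": 42,"travel": [-1,0,0],"rotation": [0,0,0]},{"gripper": 42,"travel": [0,0,0],"rotation": [0,0,0]}]}}

```text
t: 37.97
tcp_pos: [0.6329, -0.0681, 0.0217]
tool_rot: [0.661, 0.751, -0.001, -0.0]
force: [0.3, -0.5, -0.7]
finger_gap: 0.57
```

>>> {"op": "send_rows", "data": {"motion": [{"gripper": 42,"travel": [-1,0,0],"rotation": [0,0,0]},{"gripper": 42,"travel": [-1,0,0],"rotation": [0,0,0]},{"gripper": 42,"travel": [0,0,0],"rotation": [0,0,0]}]}}

```text
t: 38.22
tcp_pos: [0.633, -0.0699, 0.0215]
tool_rot: [0.661, 0.751, -0.001, -0.0]
force: [0.4, 0.2, -1.9]
finger_gap: 0.57
```

```bash
python3 -c "
from h import *
s=go(tray(0,125.5),.021,7.19)"
```

```text
t 38.2 tcp [ 0.633  -0.0699  0.0215] yaw 7.3 gap 48.7mm F [ 0.4  0.2 -1.9] q6 -0.41 tilt [-0.0015 -0.0003]
  shift before turn [0.  0.3 0.5] | tool-z turn 0.1 | shift after turn [0.  0.3 0.5]
  full rotvec deg [-0.09  0.01  0.1 ]
```

>>> {"op": "send_rows", "data": {"motion": [{"gripper": 42,"travel": [-1,0,0.3],"rotation": [0,0,0]},{"gripper": 42,"travel": [-1,0,0],"rotation": [0,0,0]},{"gripper": 42,"travel": [-0.8,0,0],"rotation": [0,0,0]},{"gripper": 42,"travel": [0,0,0],"rotation": [0,0,0]},{"gripper": 42,"travel": [0,0,0],"rotation": [0,0,0]}]}}

```text
t: 38.63
tcp_pos: [0.6329, -0.0703, 0.0212]
tool_rot: [0.661, 0.751, 0.0, -0.002]
force: [-0.1, 7.6, 0.6]
finger_gap: 0.571
```

```bash
python3 -c "
from h import *
s=go(tray(0,125.5),.021,7.19)"
```

```text
t 38.6 tcp [ 0.6329 -0.0703  0.0212] yaw 7.3 gap 48.7mm F [-0.1  7.6  0.6] q6 -0.42 tilt [-0.0024  0.0028]
  shift before turn [0.3 0.4 0.2] | tool-z turn 0.1 | shift after turn [0.3 0.4 0.2]
  full rotvec deg [-0.12 -0.18  0.08]
```

>>> {"op": "send_rows", "data": {"motion": [{"gripper": 42,"travel": [0,0,0.4],"rotation": [0,0,0]},{"gripper": 52,"travel": [0,0,0],"rotation": [0,0,0]},{"gripper": 62,"travel": [0,0,0],"rotation": [0,0,0]},{"gripper": 70,"travel": [0,0,0],"rotation": [0,0,0]},{"gripper": 75,"travel": [0,0,-8],"rotation": [0,0,0]},{"gripper": 80,"travel": [0,0,-30],"rotation": [0,0,0]},{"gripper": 80,"travel": [0,0,-35],"rotation": [0,0,0]},{"gripper": 80,"travel": [0,0,-25],"rotation": [0,0,0]}]}}

```text
t: 39.3
tcp_pos: [0.6342, -0.0732, 0.1214]
tool_rot: [0.661, 0.751, -0.0, 0.001]
force: [-0.6, 0.6, 0.5]
finger_gap: 0.937
```

>>> {"op": "send_rows", "data": {"motion": [{"gripper": 80,"travel": [15,-6,0],"rotation": [0,0,0]},{"gripper": 80,"travel": [35,-13,0],"rotation": [0,0,0]},{"gripper": 80,"travel": [37,-14,0],"rotation": [0,0,0]},{"gripper": 80,"travel": [37,-14,0],"rotation": [0,0,0]},{"gripper": 80,"travel": [37,-14,0],"rotation": [0,0,0]},{"gripper": 80,"travel": [37,-14,0],"rotation": [0,0,0]},{"gripper": 80,"travel": [37,-14,0],"rotation": [0,0,0]},{"gripper": 80,"travel": [37,-14,0],"rotation": [0,0,0]},{"gripper": 80,"travel": [37,-14,0],"rotation": [0,0,0]},{"gripper": 80,"travel": [37,-14,0],"rotation": [0,0,0]},{"gripper": 80,"travel": [30,-10,0],"rotation": [0,0,0]},{"gripper": 80,"travel": [15,-6,0],"rotation": [0,0,0]}]}}

```text
t: 40.3
tcp_pos: [0.4362, 0.2994, 0.1198]
tool_rot: [0.66, 0.752, -0.0, -0.001]
force: [0.4, -1.1, -0.6]
finger_gap: 0.935
```

>>> {"op": "send_rows", "data": {"motion": [{"gripper": 80,"travel": [0,0,0],"rotation": [0,0,-5]},{"gripper": 80,"travel": [0,0,0],"rotation": [0,0,-5]},{"gripper": 80,"travel": [0,0,0],"rotation": [0,0,0]},{"gripper": 80,"travel": [0,0,0],"rotation": [0,0,0]},{"gripper": 80,"travel": [0,0,0],"rotation": [0,0,0]}]}}

```text
t: 40.72
tcp_pos: [0.4384, 0.2964, 0.1194]
tool_rot: [0.594, 0.805, -0.0, -0.0]
force: [0.1, -0.6, -0.4]
finger_gap: 0.934
```

```bash
python3 -c "
from h import *
s=go((.425,.325),.0175,17.2)
for n in ('scene','side','wrist'):
  c,im=snap(n,'y_'+n); print(n)
  for r in rects(c,im): print(*r, intray(r[1]/1000).round(0))"
```

```text
t 40.7 tcp [0.4384 0.2964 0.1194] yaw 17.2 gap 79.8mm F [ 0.1 -0.6 -0.4] q6 0.08 tilt [-0.0011 -0.    ]
  shift before turn [ 31.3  -4.2 101.9] | tool-z turn -0.0 | shift after turn [ 31.3  -4.2 101.9]
  full rotvec deg [-0.06 -0.02 -0.04]
scene
[257. 272.] [ 639. -116.] [158.8  50.7] -82.2 [-0. 79.]
[388. 147.] [424. 326.] [49.4 27.6] 14.0 [-158.  544.]
side
[322. 245.] [ 637. -114.] [162.   49.5] -82.5 [-2. 81.]
[236. 142.] [422. 324.] [47.8 38.6] 17.3 [-160.  543.]
wrist
[273. 166.] [423. 328.] [49.2 30.6] 17.2 [-159.  547.]
```

Row in the lane is 158.8 mm long (158 ideal). D at (0.423, 0.327).

>>> {"op": "send_rows", "data": {"motion": [{"gripper": 80,"travel": [16,-3,10],"rotation": [0,0,0]},{"gripper": 80,"travel": [17,-2.5,20],"rotation": [0,0,0]},{"gripper": 80,"travel": [0,0,20],"rotation": [0,0,0]},{"gripper": 80,"travel": [0,0,0],"rotation": [0,0,0]},{"gripper": 80,"travel": [0,0,0],"rotation": [0,0,0]},{"gripper": 80,"travel": [0,0,0],"rotation": [0,0,0]}]}}

```text
t: 41.37
tcp_pos: [0.4234, 0.3264, 0.0695]
tool_rot: [0.593, 0.805, -0.0, -0.0]
force: [0.2, 1.3, -0.1]
finger_gap: 0.938
```

```bash
python3 -c "
from h import *
s=go((.423,.327),.0165,17.2)"
```

```text
t 41.4 tcp [0.4234 0.3264 0.0695] yaw 17.3 gap 80.1mm F [ 0.2  1.3 -0.1] q6 0.15 tilt [-0.001  0.   ]
  shift before turn [ 0.7 -0.2 53. ] | tool-z turn 0.1 | shift after turn [ 0.7 -0.2 53. ]
  full rotvec deg [-0.06 -0.02  0.06]
```

>>> {"op": "send_rows", "data": {"motion": [{"gripper": 75,"travel": [0.5,0,20],"rotation": [0,0,0]},{"gripper": 70,"travel": [0,0,22],"rotation": [0,0,0]},{"gripper": 70,"travel": [0,0,11],"rotation": [0,0,0]},{"gripper": 60,"travel": [0,0,0],"rotation": [0,0,0]},{"gripper": 53,"travel": [0,0,0],"rotation": [0,0,0]},{"gripper": 42,"travel": [0,0,0],"rotation": [0,0,0]},{"gripper": 42,"travel": [0,0,0],"rotation": [0,0,0]},{"gripper": 42,"travel": [0,0,0],"rotation": [0,0,0]},{"gripper": 42,"travel": [0,0,0],"rotation": [0,0,0]}], "newtons": 60}}

```text
t: 42.12
tcp_pos: [0.4233, 0.3273, 0.017]
tool_rot: [0.593, 0.805, 0.0, -0.0]
force: [0.8, -0.3, 4.9]
finger_gap: 0.569
```

>>> {"op": "send_rows", "data": {"motion": [{"gripper": 42,"travel": [0,0,-10],"rotation": [0,0,0]},{"gripper": 42,"travel": [0,0,-25],"rotation": [0,0,0]},{"gripper": 42,"travel": [0,0,-25],"rotation": [0,0,0]},{"gripper": 42,"travel": [0,0,-25],"rotation": [0,0,0]},{"gripper": 42,"travel": [0,0,0],"rotation": [0,0,5]},{"gripper": 42,"travel": [0,0,0],"rotation": [0,0,5]},{"gripper": 42,"travel": [0,0,0],"rotation": [0,0,0]},{"gripper": 42,"travel": [0,0,0],"rotation": [0,0,0]}]}}

```text
t: 42.78
tcp_pos: [0.4225, 0.327, 0.1016]
tool_rot: [0.66, 0.751, -0.001, -0.001]
force: [-0.7, -0.5, -1.2]
finger_gap: 0.57
```

```bash
python3 -c "
from h import *
s=go(tray(0,182),.063,7.19)"
```

```text
t 42.8 tcp [0.4225 0.327  0.1016] yaw 7.4 gap 48.7mm F [-0.7 -0.5 -1.2] q6 0.32 tilt [-0.0015 -0.0001]
  shift before turn [-364.3  158.    38.3] | tool-z turn 0.2 | shift after turn [-363.6  159.6   38.3]
  full rotvec deg [-0.09 -0.    0.24]
```

>>> {"op": "send_rows", "data": {"motion": [{"gripper": 42,"travel": [-12,5,0],"rotation": [0,0,0.2]},{"gripper": 42,"travel": [-28,12,0],"rotation": [0,0,0]},{"gripper": 42,"travel": [-36,16,0],"rotation": [0,0,0]},{"gripper": 42,"travel": [-37,16,0],"rotation": [0,0,0]},{"gripper": 42,"travel": [-37,16,0],"rotation": [0,0,0]},{"gripper": 42,"travel": [-37,16,0],"rotation": [0,0,0]},{"gripper": 42,"travel": [-37,16,0],"rotation": [0,0,0]},{"gripper": 42,"travel": [-37,16,0],"rotation": [0,0,0]},{"gripper": 42,"travel": [-37,16,0],"rotation": [0,0,0]},{"gripper": 42,"travel": [-32,14,0],"rotation": [0,0,0]},{"gripper": 42,"travel": [-22,10,0],"rotation": [0,0,0]},{"gripper": 42,"travel": [-12,6,0],"rotation": [0,0,0]}]}}

```text
t: 43.78
tcp_pos: [0.6272, -0.0191, 0.1003]
tool_rot: [0.663, 0.749, -0.001, 0.0]
force: [0.7, 0.6, -0.3]
finger_gap: 0.571
```

>>> {"op": "send_rows", "data": {"motion": [{"gripper": 42,"travel": [0,0,0],"rotation": [0,0,0]},{"gripper": 42,"travel": [0,0,0],"rotation": [0,0,0]},{"gripper": 42,"travel": [0,0,10],"rotation": [0,0,0]},{"gripper": 42,"travel": [0,0,10],"rotation": [0,0,0]},{"gripper": 42,"travel": [0,0,0],"rotation": [0,0,0]},{"gripper": 42,"travel": [0,0,0],"rotation": [0,0,0]},{"gripper": 42,"travel": [0,0,0],"rotation": [0,0,0]},{"gripper": 42,"travel": [0,0,0],"rotation": [0,0,0]}]}}

```text
t: 44.45
tcp_pos: [0.6255, -0.014, 0.0809]
tool_rot: [0.662, 0.75, -0.001, -0.0]
force: [0.7, -0.2, -1.3]
finger_gap: 0.571
```

```bash
python3 -c "
from h import *
s=go(tray(0,182),.0215,7.19); held(.021)
"
```

```text
t 44.5 tcp [ 0.6255 -0.014   0.0809] yaw 7.2 gap 48.7mm F [ 0.7 -0.2 -1.3] q6 -0.32 tilt [-0.0015 -0.0003]
  shift before turn [ 0.1  0.8 59.4] | tool-z turn -0.0 | shift after turn [ 0.1  0.8 59.4]
  full rotvec deg [-0.09  0.   -0.04]
corners [[222, 260], [223, 327], [243, 331], [245, 379], [279, 387], [317, 381], [320, 331], [339, 328], [342, 263], [295, 256], [277, 260], [275, 255], [274, 260], [254, 260], [253, 252], [249, 259]] tray [[-23.4, 200.3], [-24.9, 168.8], [-16.5, 166.8], [-16.6, 140.5], [-1.3, 135.8], [15.9, 139.3], [16.1, 166.8], [24.1, 168.3], [23.5, 198.9], [5.1, 202.0], [-1.9, 200.3], [-2.7, 202.4], [-3.1, 200.3], [-10.9, 200.3], [-11.2, 203.7], [-12.9, 200.7]] tcp tray [ -0.7 181.9]
```

>>> {"op": "send_rows", "data": {"motion": [{"gripper": 42,"travel": [-0.5,0.4,8],"rotation": [0,0,0]},{"gripper": 42,"travel": [-0.5,0.4,12],"rotation": [0,0,0]},{"gripper": 42,"travel": [0,0,12],"rotation": [0,0,0]},{"gripper": 42,"travel": [0,0,12],"rotation": [0,0,0]},{"gripper": 42,"travel": [0,0,6],"rotation": [0,0,0]},{"gripper": 42,"travel": [0,0,0],"rotation": [0,0,0]},{"gripper": 42,"travel": [0,0,0],"rotation": [0,0,0]}]}}

```text
t: 45.08
tcp_pos: [0.6258, -0.0154, 0.0297]
tool_rot: [0.662, 0.75, -0.001, -0.001]
force: [0.2, 0.3, -0.1]
finger_gap: 0.573
```

>>> {"op": "send_rows", "data": {"motion": [{"gripper": 42,"travel": [0,0,4],"rotation": [0,0,0]},{"gripper": 42,"travel": [0,0,3],"rotation": [0,0,0]},{"gripper": 42,"travel": [-1,0,1.5],"rotation": [0,0,0]},{"gripper": 42,"travel": [-1,0,0],"rotation": [0,0,0]},{"gripper": 42,"travel": [-1,0,0],"rotation": [0,0,0]},{"gripper": 42,"travel": [-1,0,0],"rotation": [0,0,0]},{"gripper": 42,"travel": [-1,0,0],"rotation": [0,0,0]},{"gripper": 42,"travel": [0,0,0],"rotation": [0,0,0]},{"gripper": 42,"travel": [0,0,0],"rotation": [0,0,0]}]}}

```text
t: 45.83
tcp_pos: [0.627, -0.0205, 0.0224]
tool_rot: [0.662, 0.749, -0.001, -0.0]
force: [0.2, -0.5, -1.0]
finger_gap: 0.573
```

```bash
python3 -c "
from h import *
s=go(tray(0,174),.0211,7.19)"
```

```text
t 45.8 tcp [ 0.627  -0.0205  0.0224] yaw 7.1 gap 48.9mm F [ 0.2 -0.5 -1. ] q6 -0.33 tilt [-0.0015 -0.0003]
  shift before turn [-1.2  0.1  1.3] | tool-z turn -0.1 | shift after turn [-1.2  0.1  1.3]
  full rotvec deg [-0.08  0.   -0.1 ]
```

>>> {"op": "send_rows", "data": {"motion": [{"gripper": 42,"travel": [-0.5,0,1],"rotation": [0,0,0]},{"gripper": 42,"travel": [0,0,0.8],"rotation": [0,0,0]},{"gripper": 42,"travel": [0,0,0],"rotation": [0,0,0]},{"gripper": 52,"travel": [0,0,0],"rotation": [0,0,0]},{"gripper": 62,"travel": [0,0,0],"rotation": [0,0,0]},{"gripper": 70,"travel": [0,0,0],"rotation": [0,0,0]},{"gripper": 75,"travel": [0,0,-8],"rotation": [0,0,0]},{"gripper": 80,"travel": [0,0,-30],"rotation": [0,0,0]},{"gripper": 80,"travel": [0,0,-35],"rotation": [0,0,0]},{"gripper": 80,"travel": [0,0,-35],"rotation": [0,0,0]},{"gripper": 80,"travel": [0,0,-25],"rotation": [0,0,0]}]}}

```text
t: 46.75
tcp_pos: [0.6282, -0.021, 0.1568]
tool_rot: [0.662, 0.75, 0.0, 0.001]
force: [-0.2, -0.4, 0.6]
finger_gap: 0.934
```

>>> {"op": "send_rows", "data": {"motion": [{"gripper": 80,"travel": [-10,-15,-10],"rotation": [0,0,0]},{"gripper": 80,"travel": [-20,-25,-15],"rotation": [0,0,0]},{"gripper": 80,"travel": [-20,-25,-15],"rotation": [0,0,0]},{"gripper": 80,"travel": [-10,-15,-10],"rotation": [0,0,0]},{"gripper": 80,"travel": [0,0,0],"rotation": [0,0,0]},{"gripper": 80,"travel": [0,0,0],"rotation": [0,0,0]},{"gripper": 80,"travel": [0,0,0],"rotation": [0,0,0]}]}}

```text
t: 47.33
tcp_pos: [0.5557, -0.09, 0.2037]
tool_rot: [0.662, 0.749, -0.0, -0.0]
force: [-0.1, -0.4, -0.8]
finger_gap: 0.933
```

```bash
python3 -c "
from h import *
s=go(tray(0,174),.0211,7.19)
c,im=snap('wrist','fin')
for z in (.042,): 
  for r in rects(c,im,z): print(*r, intray(r[1]/1000).round(1))
cv2.imwrite('pics/finc.png',cv2.convertScaleAbs(im,alpha=1.6))
for n in ('scene','side'):
  c,im=snap(n,'fin_'+n)
  for r in rects(c,im,.042): print(n,*r, intray(r[1]/1000).round(1))
"
```

```text
t 47.3 tcp [ 0.5557 -0.09    0.2037] yaw 7.1 gap 79.7mm F [-0.1 -0.4 -0.8] q6 -0.48 tilt [-0.001  0.   ]
  shift before turn [ 58.9  79.6 182.5] | tool-z turn -0.1 | shift after turn [ 58.7  79.7 182.5]
  full rotvec deg [-0.06 -0.01 -0.1 ]
[365. 215.] [ 639. -116.] [157.2  50.1] -82.7 [-0.1 79. ]
[373. 119.] [627. -20.] [49.9 30.4] 7.5 [ -0.  175.8]
scene [263. 269.] [ 639. -100.] [190.3  50.5] -82.7 [ 1.9 94.9]
side [320. 240.] [ 635. -101.] [195.4  49.8] -82.9 [-2.2 94.4]
side [  4. 191.] [-292.  175.] [68.5 28.7] -73.6 [-887.4  484.2]
side [260. 125.] [507. 395.] [42.9 42.1] 84.7 [-67.2 602.5]
side [  9. 119.] [-380.  515.] [102.5  53.6] -73.4 [-932.2  832.6]
```

View pics/finc.png

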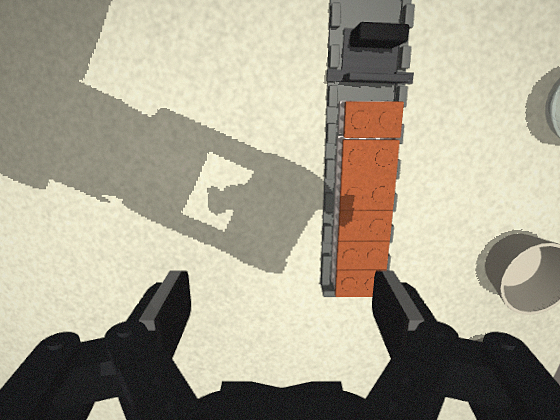

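View 15: five storeys in one row (four touching plus D with a 1–2 mm gap), stop beyond them with its ears in the notch. One last check of jar and stop.

```bash
python3 -c "
from h import *
c=manip.calibration('wrist')
for p,z in (((328,81),.017),((412,83),.017),((328,73),.017),((412,74),.017),((328,81),.026),((328,73),.026)): print('ear',p,z,intray(world(c,[p],z)[0]).round(1))
out=[]
for n,(x,y) in (('scene',(433,165)),('side',(260,118))):
  c=manip.calibration(n); im=cv2.imread(f'pics/fin_{n}.png'); w=im[y-45:y+45,x-45:x+45]
  m=cv2.inRange(cv2.cvtColor(w,cv2.COLOR_BGR2GRAY),0,45)
  for k in cv2.findContours(m,0,1)[0]:
    if cv2.contourArea(k)>60:
      (a,b),r=cv2.minEnclosingCircle(k); print(n,'dark',round(a+x-45),round(b+y-45),'r',round(r,1),world(c,[(a+x-45,b+y-45)],.044))
  out.append(cv2.resize(w,None,fx=4,fy=4,interpolation=2))
cv2.imwrite('pics/jarfin.png',np.hstack(out))"
```

```text
ear (328, 81) 0.017 [-37.1 207.9]
ear (412, 83) 0.017 [ 39.5 207. ]
ear (328, 73) 0.017 [-37.3 214.7]
ear (412, 74) 0.017 [ 38.7 214.8]
ear (328, 81) 0.026 [-38.2 207.6]
ear (328, 73) 0.026 [-38.4 214.2]
scene dark 439 165 r 12.1 [[0.5261 0.423 ]]
side dark 292 154 r 14.7 [[0.5983 0.2419]]
side dark 281 73 r 14.0 [[0.6145 0.707 ]]
side dark 260 111 r 58.5 [[0.5114 0.4757]]
```

View pics/jarfin.png

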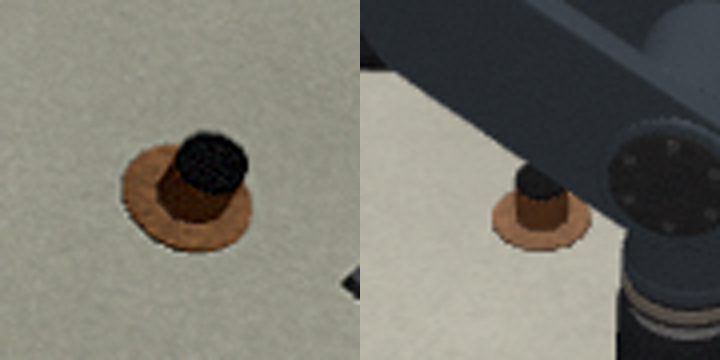

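```bash
python3 -c "
from h import *
c=manip.calibration('scene'); w=world(c,[(441,160.5)],.044)[0]; print('jar',w,'to coaster mm',np.linalg.norm(w-[.5105,.4355])*1000)
print(manip.sign_off())"
```

```text
jar [0.5158 0.4361] to coaster mm 5.314683389158826
the job is handed in; nothing more can be done
None
```

I packed all five storeys found (four short, one long) into the tray, with the stop in notch 6 and the jar on the coaster, and handed the job in at about 47.5 s.

**Last checks**
- **Row:** it is about 190 mm long (189 mm ideal) and 50 mm wide, centred within 2 mm. The last short storey has a 1–2 mm gap to its neighbour, which is fine.
- **Stop:** its ears read y ≈ 207–215 mm on both sides, matching notch 6 at 212 mm. I inferred that it is fully home from the lowering height and the pictures; I did not measure it directly.
- **Jar:** it stands upright about 5 mm from the coaster's centre.
- **Bowls:** I never went near them, but I did not re-measure them at the end.

**What went wrong or disagreed**
- **First storey:** it touched the tray twice, probably a side wall, on the way down, with 44 N and then 36 N on the wrist, and slipped about 5 mm in the grip. The lane lay about 1.2 mm off my first estimate. I corrected that and reseated the storey, and it then read as on the floor and against the fixed end.
- **Long storey:** it was knocked a few centimetres aside during the run. I found it again before picking it up.
- **Jar position:** an automatic dark-blob reading gave about 20 mm from the coaster's centre, because the blob took in the jar's shaded side. I used the lid outline in the picture instead.

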